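# Lower the painting on a ratchet-winder easel

### The arm

A 7-joint arm with a two-finger parallel gripper is mounted at the origin on a cart in front of the work surface, level with it; the furniture and walls round the work are solid. World frame = base frame: x ahead of the robot, y to its left, z up, the work surface at z = 0. Lengths are in m, angles in rad, forces in N, time in s.
With the tool pointing down it reaches from about 0.4 to 0.85 m from the base axis. Payload 10.4 kg.
Tool frame: the origin (TCP) lies at the very end of the fingers, on their centre line; the grasp point (between the pads) lies 19 mm behind it (manip.grip_point_offset is the distance from the TCP to the grasp point, in m); z points along the fingers, y is the line along which they close (so a half turn about z gives the same grasp; the last joint's range is limited). The gripper opens to 85 mm and grips with 20 to 120 N. Pads are 22 mm wide; open, the fingers measure 114 mm over their backs; the gripper's body (76 mm by 85 mm) begins 54 mm behind the grasp point. The pads swing forward as they close: fully open they stand 13 mm farther back than shut.
Start: joints at [-1.359, 0.332, -0.065, 1.46, 0.022, 1.35, -0.088], TCP at [0.145, 0.608, 0.231] pointing down, gripper open.
Joint ranges: [-2.6, 2.6], [-0.5, 2.12], [-1.47, 1.34], [0.16, 2.42], [-1.27, 4.41], [0.06, 2.06], [-2.6, 2.6]. Speed limits (rad/s): [2.22, 2.22, 2.79, 2.79, 3.14, 3.14, 3.14].

### API

Orientations are given as a unit quaternion [x, y, z, w].
In Python, from workcell import manip gives the robot as it stands. The module is installed in compiled form; this text tells all that it offers.
- The arm moves only by the shell command python3 -m inch 'ROWS' [OPENING] [FORCE]. ROWS is JSON, a list of rows, each a list of 2 entries, a list of its own where there are three numbers: the shift along the tool's x, y, z each as a share of 0.08 m, from -1 to 1, then the turn, a rotation vector about the tool's x, y, z each as a share of 45 degrees, from -1 to 1. A call has exactly 10 rows; each row is the pose to reach, as a shift and turn from the pose commanded when the call began, along the tool's axes at that moment; what a row does not reach only later rows make up. A row lasts 1/10 s, in which the tool goes at most 50 mm and 8.59 degrees, less where a joint would pass 70% of its speed; a pose out of reach is approached as far as the arm can. A call with a number of a shift or a turn outside -1 to 1 is refused whole. A call with a gripper value outside its range is refused whole. OPENING is the opening, from 0 (shut) to 1 (fully open), set as the call begins (- or left out, the last holds). The fingers move at their own pace and stop on an object; FORCE is the grip in N (left out, the last holds). Time passes only in rows, so rows that repeat a pose let the fingers close, or fill a call up. It gives the time, the measured TCP pose, the force, the opening and the grip force at its end, in the units of the state.
- manip.get_obs(): the state, without advancing time (a new reading comes with each control period).
- manip.camera(name): name is "side" or "top" or "wrist"; returns the picture (400x640x3 uint8, red, green, blue); there is no depth.
- manip.camera_params(name): a dict with "fov_y" (degrees; the focal length in pixels is half the picture's height over the tangent of half this angle, whatever the lens; pixels are square), "cx", "cy" (the principal point, pixels), "k1" (the pictures are not rectified: a ray, as slopes to the right and down, at radius r is drawn at 1 + k1 r^2 times it, then the intrinsics apply), "camera_from_world" (4x4, takes a point from world to camera coordinates); the wrist camera has in their place "T_tool_cam" (4x4, takes a point from camera to tool coordinates, whose origin is the TCP and whose axes are the flange's). Camera axes: x right, y up, looking along -z (the intrinsics and any distortion apply to the point x, -y, -z); pixel columns grow to the right and rows downward; lengths in m; the calibration is good to about 2 mm. A picture is of the moment at which its call begins: read the wrist's pose just before it. camera_params takes no time and is no camera call.
- manip.hand_in(): hands the job in; it is judged then, once.
The state is a dict: "clock": time; "joint_pos": joint angles; "joint_velocities": joint speeds; "tau": joint torques, N m; "position": TCP position; "ee_rot": TCP orientation; "ft_force": force on the tool from outside, world axes, zero at the start; "torque": the same for the moment, N m; "grip_width": opening from 0.0 (shut) to 1.0 (fully open); "grasp_force": force on a finger pad.
Only numpy, scipy, OpenCV 4.12 (cv2) and the standard library are available. Lean on these libraries where they do the work, as an engineer would, in place of code of your own. Each camera call takes 0.05 s, during which the arm holds its last target. There are 200 camera calls.

### The job

Lower the painting on the table easel until the white pointer on the ledge is level with the red ring. Its weight is resting on the brass pawl of the winder, so first crank forward a touch to take the load off, then swing the pawl right over clear of the wheel by its red thumb pin and wind the ledge down; finish with the pawl dropped back in and the wheel let back until a tooth bears firmly on it, as it did at first. Never strain the pawl against the teeth, and leave the other things on the table where they are.

Things in the scene. Friction and masses are not known exactly. Their poses are not given: they have to be found in the camera images.
- easel: Wooden table easel, 0.18 deep, 0.32 wide, 0.5 m tall, fixed to the table, facing the robot. Origin: middle of its foot on the table; x from its front to its back, y to its left as seen from the front, z up. Low at the front a grey housing carries a steel ratchet wheel, brass pawl and crank; their axes are parallel to the easel's x. The painted panel stands on the ledge 0.1 m behind the wheel.
- wheel: Ratchet wheel (16 saw teeth, 90 mm over the tips, 14 mm thick) with shaft and crank arm. Origin: on its axis, mid thickness; its x axis is the axis, parallel to the easel's x. The flat crank arm is 52 to 58 mm in front of the origin. Friction (0.42 N m) holds the ledge's weight (0.17 N m) even with the pawl out: the knob takes about 10 N to turn forward, 4 N backward.
- winder (a joint): Wheel angle, rad, about 0 at the start. It grows as the crank turns forward (clockwise as seen from the front), which raises the ledge 80 mm a turn; backward (counterclockwise) lowers it. A tooth is 0.39 rad or 5 mm of the ledge on average, but the worn, hand-filed teeth stand up to 0.09 rad off their places. The pawl lets the wheel click forward and stops it backward. Range -6.2 to 0.9.
- crank_knob (a point): Middle of the crank's wooden handle, a barrel 22 mm thick and 50 mm long that points forward from the crank arm, parallel to the easel's x, and spins freely on its pin. It runs on a circle of 60 mm radius about the wheel's axis, 84 mm in front of the wheel's origin; at the start it is on the right, slightly below the axis. Its own orientation means nothing.
- pawl: Brass pawl, 12 mm thick, in the plane of the wheel. Origin: its pivot, 50 mm left of and 54 mm above the wheel's axis, as seen from the front. From there it lies to the right over the wheel; its nose, 46 mm right of and 13 mm below the pivot, hooks down between two teeth near the top. It falls in by its own weight (70 g). A tooth must never press on it with more than 35 N.
- pawl_lift (a joint): Pawl angle, rad: 0 nose fully down between teeth, 0.15 nose on a tooth's tip; grows as the pawl swings up and over to the left. Past about 1.6 it falls onto its back stop at 2.35 and stays. While a tooth bears on it it is pinched; with the wheel turned forward 0.06 rad or more it lifts freely. If it catches on a tooth's tip and stays half up, wind forward a touch and let back again.
- pawl_pin (a point): Middle of the red sleeve on the pawl's thumb pin, 12 mm thick, 28 mm long, which spins freely on the pin; the pin points forward, parallel to the easel's x. The point lies 27 mm in front of the pawl's origin and moves on a circle of 28 mm radius about the pivot: right of the pivot with the pawl in, above and left of it with the pawl thrown over.
- pointer (a point): Tip of the white pointer at the right end of the ledge; it moves with the ledge and painting along the mast, which leans back 10 degrees.
- mark_ring (a point): Middle of the red ring (22 mm diameter, 10 mm high) on the easel's right guide rod, the mark for the pointer; it stays put. Its z axis points up along the leaning rod. The pointer starts 26 to 52 mm above it and passes 2 mm to the left of it.
- tape_roll: Roll of tan masking tape lying flat, 104 mm across, 25 mm high; leave alone. Origin: middle of its underside.
- eraser: White eraser, 22 x 50 x 13 mm; leave alone. Origin: middle of its underside.
- charcoal_box: Dark grey cardboard box with a pale label, 115 x 60 x 23 mm; leave alone. Origin: middle of its underside.
- dropper: Small amber dropper bottle, 34 mm across, 102 mm tall; leave alone. Origin: middle of its underside.
- jar_a: Black pigment jar with a grey lid and a pale spot on it, 44 mm across, 66 mm tall; leave alone. Origin: middle of its underside.
- jar_b: Black pigment jar with a plain grey lid, 44 mm across, 71 mm tall; leave alone. Origin: middle of its underside.

How it is judged:
By the outcome, as a careful person would: the job done as asked, in the order asked, and still so for the second after the job is handed in, with the robot touching nothing.
It also fails if it takes over 72 s, if anything falls off the work surface, if the arm or the gripper's body presses on something with over 40 N, if the wrist force passes 120 N, or if a joint passes its speed limit or range.

## Working session

There is one attempt and no reset: what is moved stays moved. The work goes in short steps, Python scripts to look and compute and a shell command to move; the robot and the scene stay as the last step left them, time stands still between calls to the robot, and variables do not carry over. Pictures are saved under pics/ and viewed, at most 10 in all, crops included, and the job is handed in when it is done.

```bash
mkdir -p pics; cat > h.py <<'E'
import numpy as np, cv2, json
from workcell import manip
from scipy.spatial.transform import Rotation as R
def snap(n,f=None):
    o=manip.get_obs(); im=manip.camera(n)
    p=dict(manip.camera_params(n)); 
    if f: cv2.imwrite('pics/'+f,im[:,:,::-1])
    if n=='wrist':
        T=np.eye(4);T[:3,:3]=R.from_quat(o['ee_rot']).as_matrix();T[:3,3]=o['position']
        W=T@np.array(p['T_tool_cam'])
    else: W=np.linalg.inv(np.array(p['camera_from_world']))
    p['W']=W
    return im,p
def ray(p,u,v):
    f=200/np.tan(np.radians(p['fov_y'])/2)
    a=np.array([(u-p['cx'])/f,(v-p['cy'])/f]); b=a.copy()
    for _ in range(20): b=a/(1+p['k1']*(b@b))
    d=p['W'][:3,:3]@np.array([b[0],-b[1],-1]); return p['W'][:3,3],d/np.linalg.norm(d)
def tri(rs):
    A=0;B=0
    for o,d in rs:
        M=np.eye(3)-np.outer(d,d);A=A+M;B=B+M@o
    x=np.linalg.solve(A,B); return x,[np.linalg.norm((np.eye(3)-np.outer(d,d))@(x-o)) for o,d in rs]
def proj(p,X):
    f=200/np.tan(np.radians(p['fov_y'])/2)
    c=np.linalg.inv(p['W'])@np.append(X,1); a=np.array([c[0],-c[1]])/-c[2]
    a=a*(1+p['k1']*(a@a)); return a*f+[p['cx'],p['cy']]
E
python3 - <<'E'
from h import *
a,p=snap('side','s0.png');b,q=snap('top','t0.png');c,r=snap('wrist')
for n,P in(('side',p),('top',q),('wrist',r)):print(n,P['W'].round(3).tolist(),P['fov_y'])
print(r['T_tool_cam'],manip.grip_point_offset,manip.get_obs())
E
```

```text
side [[0.997, -0.058, 0.04, 0.616], [0.071, 0.863, -0.5, -0.733], [-0.005, 0.502, 0.865, 1.219], [0.0, 0.0, 0.0, 1.0]] 52.220901243299636
top [[0.005, 0.986, -0.169, 0.332], [-1.0, 0.004, -0.007, -0.144], [-0.006, 0.169, 0.986, 1.649], [0.0, 0.0, 0.0, 1.0]] 48.0397139847553
wrist [[0.234, -0.935, -0.265, 0.078], [0.972, 0.225, 0.064, 0.625], [-0.0, -0.273, 0.962, 0.373], [0.0, 0.0, 0.0, 1.0]] 70.23752487050261
[[-1.27629759e-03  9.62008013e-01  2.73018232e-01  6.97115689e-02]
 [ 9.99998902e-01  1.43331394e-03 -3.75664699e-04  7.02481620e-04]
 [-7.52713288e-04  2.73017453e-01 -9.62008786e-01 -1.42439430e-01]
 [ 0.00000000e+00  0.00000000e+00  0.00000000e+00  1.00000000e+00]] 0.0187 {'clock': 0.15, 'joint_pos': array([-1.35863179,  0.33274357, -0.06470178,  1.46071398,  0.02161102,
        1.34991919, -0.08849649]), 'joint_velocities': array([ 0.0005634 , -0.00257991, -0.00022021, -0.00292312, -0.00024653,
        0.00013751,  0.00095152]), 'tau': array([-7.76359798e-05, -6.25823593e+01,  4.88220504e-02, -3.91857898e+01,
        1.61687157e-02,  7.41527329e-03,  5.64092687e-06]), 'position': array([0.14532171, 0.6075864 , 0.23070461]), 'ee_rot': array([ 1.17101056e-01,  9.93119855e-01, -5.43007060e-04, -3.57384252e-05]), 'ft_force': array([0.10289384, 0.11794787, 0.24739619]), 'torque': array([0.01963921, 0.0109876 , 0.02577335]), 'grasp_force': 0.0, 'grip_width': 1.0037078288828114}
```

View pics/s0.png

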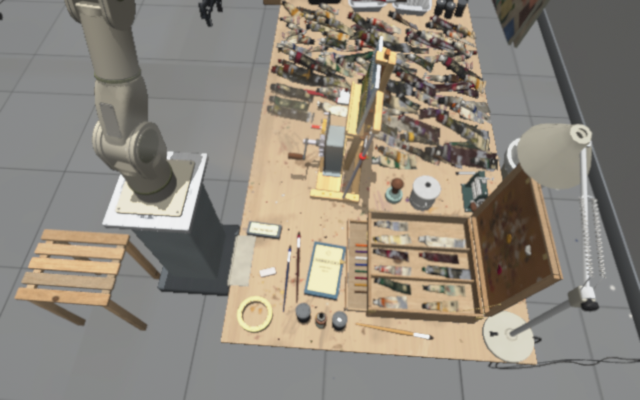

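View pics/t0.png

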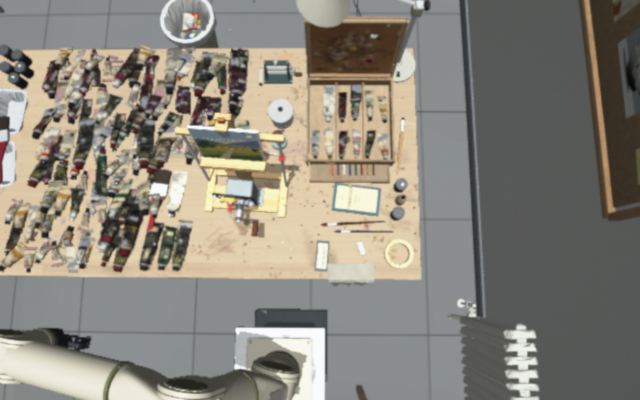

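The easel stands near (340,140) in the side view and (240,175) in the top view. The knob shows at about (297,156) and (257,228). I'll enlarge both crops into one picture.

```bash
python3 - <<'E'
from h import *
a=cv2.imread('pics/s0.png')[80:210,270:410];b=cv2.imread('pics/t0.png')[110:240,170:310]
f=lambda x:cv2.resize(x,None,fx=2.85,fy=2.85,interpolation=cv2.INTER_CUBIC)
cv2.imwrite('pics/c0.png',np.hstack([f(a),f(b)]))
p=snap('side')[1];q=snap('top')[1]
print('knob',tri([ray(p,297,156),ray(q,257,228)]));print('ring',tri([ray(p,363,157),ray(q,283,158)]))
print('pin',tri([ray(p,318,127),ray(q,230,208)]))
E
```

```text
knob (array([0.49819951, 0.07324178, 0.1218011 ]), [np.float64(0.004988641798353173), np.float64(0.004988641798353195)])
ring (array([ 0.70474289, -0.02475653,  0.26825612]), [np.float64(0.003261612084808065), np.float64(0.003261612084808244)])
pin (array([0.56094191, 0.15860834, 0.17245893]), [np.float64(0.006535159010295331), np.float64(0.0065351590102951385)])
```

View pics/c0.png

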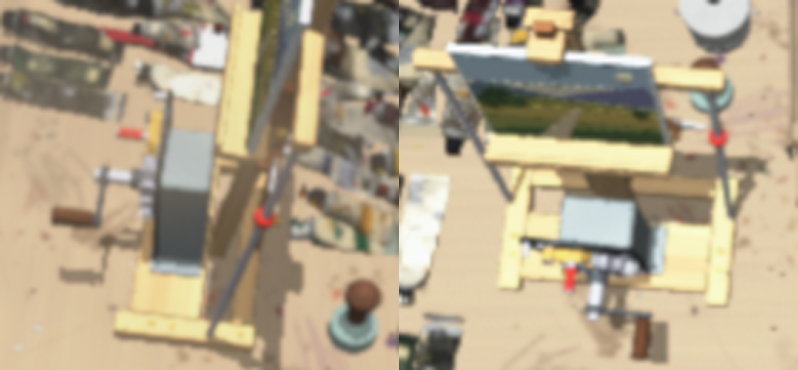

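Coarse points agree with the stated geometry: knob ≈ (0.498, 0.074, 0.122), pin ≈ (0.561, 0.158, 0.173), ring ≈ (0.705, −0.025, 0.268), easel yaw about −4°. I'll travel there keeping the height.

```bash

python3 -m inch '[[[-0.1,-0.06,-0.02],[0,0,0]],[[-0.2,-0.12,-0.04],[0,0,0]],[[-0.3,-0.18,-0.06],[0,0,0]],[[-0.4,-0.24,-0.08],[0,0,0]],[[-0.5,-0.3,-0.1],[0,0,0]],[[-0.6,-0.36,-0.12],[0,0,0]],[[-0.7,-0.42,-0.14],[0,0,0]],[[-0.8,-0.48,-0.16],[0,0,0]],[[-0.9,-0.54,-0.18],[0,0,0]],[[-1,-0.6,-0.2],[0,0,0]]]' 0.7 | tail -c 400
python3 -m inch '[[[-0.1,-0.06,-0.02],[0,0,0]],[[-0.2,-0.12,-0.04],[0,0,0]],[[-0.3,-0.18,-0.06],[0,0,0]],[[-0.4,-0.24,-0.08],[0,0,0]],[[-0.5,-0.3,-0.1],[0,0,0]],[[-0.6,-0.36,-0.12],[0,0,0]],[[-0.7,-0.42,-0.14],[0,0,0]],[[-0.8,-0.48,-0.16],[0,0,0]],[[-0.9,-0.54,-0.18],[0,0,0]],[[-1,-0.6,-0.2],[0,0,0]]]' 
python3 -m inch '[[[-0.1,-0.1,-0.02],[0,0,-0.02]],[[-0.2,-0.2,-0.04],[0,0,-0.04]],[[-0.3,-0.3,-0.06],[0,0,-0.06]],[[-0.4,-0.4,-0.08],[0,0,-0.08]],[[-0.5,-0.5,-0.1],[0,0,-0.1]],[[-0.6,-0.6,-0.12],[0,0,-0.12]],[[-0.7,-0.7,-0.14],[0,0,-0.15]],[[-0.8,-0.8,-0.16],[0,0,-0.18]],[[-0.9,-0.9,-0.18],[0,0,-0.2]],[[-1,-1,-0.2],[0,0,-0.22]]]' 
python3 -c "
from h import *;o=manip.get_obs();print(o['joint_pos'],R.from_quat(o['ee_rot']).as_matrix().round(3).tolist())"
```

```text
clock: 1.25
position: [0.2125, 0.5421, 0.2475]
ee_rot: [0.117, 0.993, 0.0, -0.0]
ft_force: [0.3, 1.0, -0.1]
grip_width: 0.702
grasp_force: 0.0
clock: 2.25
position: [0.2792, 0.4767, 0.2635]
ee_rot: [0.117, 0.993, 0.0, -0.0]
ft_force: [-0.8, -0.5, -0.6]
grip_width: 0.704
grasp_force: 0.0
clock: 3.25
position: [0.3383, 0.3802, 0.2795]
ee_rot: [0.031, 1.0, 0.0, 0.0]
ft_force: [-0.0, 0.1, -0.4]
grip_width: 0.698
grasp_force: 0.0
[-1.03278108  0.04911996  0.10344047  1.6937723  -0.00525881  1.39878774
  0.58086048] [[-0.998, 0.061, 0.0], [0.061, 0.998, 0.0], [-0.0, 0.0, -1.0]]
```

```bash

python3 -m inch '[[[-0.06,-0.1,0],[0,0,0]],[[-0.12,-0.2,0],[0,0,0]],[[-0.18,-0.3,0],[0,0,0]],[[-0.24,-0.4,0],[0,0,0]],[[-0.3,-0.5,0],[0,0,0]],[[-0.36,-0.6,0],[0,0,0]],[[-0.42,-0.7,0],[0,0,0]],[[-0.48,-0.8,0],[0,0,0]],[[-0.54,-0.9,0],[0,0,0]],[[-0.6,-1,0],[0,0,0]]]' 
python3 -m inch '[[[-0.04,-0.1,0],[0,-0.1,0]],[[-0.08,-0.2,0],[0,-0.2,0]],[[-0.12,-0.3,0],[0,-0.3,0]],[[-0.16,-0.4,0],[0,-0.4,0]],[[-0.2,-0.5,0],[0,-0.5,0]],[[-0.24,-0.6,0],[0,-0.6,0]],[[-0.28,-0.7,0],[0,-0.7,0]],[[-0.32,-0.8,0],[0,-0.8,0]],[[-0.36,-0.9,0],[0,-0.85,0]],[[-0.4,-1,0],[0,-0.9,0]]]' 
python3 - <<'E'
from h import *
o=manip.get_obs();print(o['joint_pos'],R.from_quat(o['ee_rot']).as_matrix().round(3).tolist())
snap('wrist','w1.png')
E
```

```text
clock: 4.25
position: [0.3812, 0.2973, 0.2793]
ee_rot: [0.031, 1.0, 0.0, 0.0]
ft_force: [0.3, 0.5, 0.8]
grip_width: 0.702
grasp_force: 0.0
clock: 5.25
position: [0.4078, 0.2156, 0.2793]
ee_rot: [0.029, 0.937, -0.011, 0.347]
ft_force: [0.9, -0.7, 0.2]
grip_width: 0.702
grasp_force: 0.0
[-0.92354887 -0.40896052 -0.09517541  2.24912508  0.68185926  1.03741733
  0.21331253] [[-0.758, 0.062, 0.65], [0.047, 0.998, -0.04], [-0.651, -0.0, -0.759]]
```

View pics/w1.png

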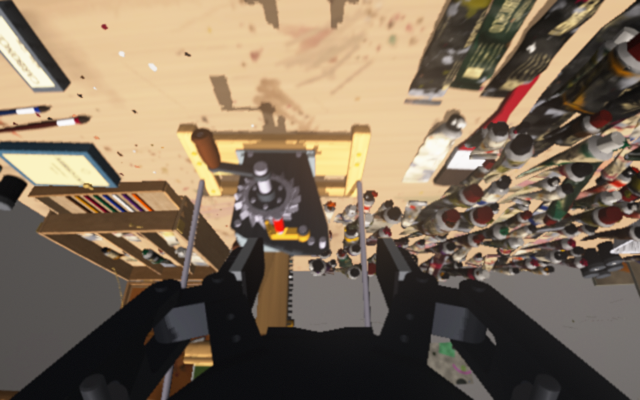

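The wrist view is upside down. The knob runs from (200,133) to (214,166), the shaft hub is at (262,170), the wheel is centred near (266,197), and the red pin is at (279,226).

```bash
python3 - <<'E'
from h import *
a,p=snap('side');b,q=snap('top');c,w=snap('wrist')
def blobs(im,lo,hi,box,hsv=True):
    h=cv2.cvtColor(im,cv2.COLOR_RGB2HSV); m=cv2.inRange(h,lo,hi)
    if lo[0]<12 and hi[0]<9: m|=cv2.inRange(h,(172,lo[1],lo[2]),(180,255,255))
    M=np.zeros_like(m);x0,y0,x1,y1=box;M[y0:y1,x0:x1]=m[y0:y1,x0:x1]
    n,_,s,ct=cv2.connectedComponentsWithStats(M)
    return [(ct[i].round(1).tolist(),s[i].tolist()) for i in range(1,n) if s[i][4]>=4]
for n,im,bx in(('side',a,(280,100,400,190)),('top',b,(210,130,310,240)),('wrist',c,(170,100,350,260))):
    print(n,'red',blobs(im,(0,150,120),(7,255,255),bx)); print(n,'brown',blobs(im,(3,80,30),(14,200,150),bx))
E
```

```text
side red [([315.2, 126.3], [313, 126, 5, 2, 6]), ([361.5, 156.5], [359, 153, 7, 7, 26])]
side brown [([387.5, 100.5], [387, 100, 2, 2, 4]), ([369.9, 114.7], [366, 109, 8, 14, 39]), ([364.2, 135.1], [360, 132, 9, 7, 25]), ([295.0, 155.9], [288, 153, 15, 7, 68]), ([345.8, 155.5], [345, 154, 2, 4, 4]), ([363.6, 159.2], [362, 158, 5, 3, 8]), ([395.5, 183.7], [391, 179, 9, 11, 83]), ([343.9, 184.4], [343, 183, 3, 4, 11]), ([367.5, 188.5], [367, 188, 2, 2, 4])]
top red [([281.8, 158.7], [279, 157, 6, 4, 14]), ([229.8, 207.4], [228, 205, 4, 6, 18])]
top brown [([277.6, 131.8], [274, 130, 8, 4, 17]), ([266.0, 154.5], [264, 152, 5, 7, 13]), ([268.2, 185.8], [267, 185, 4, 3, 6]), ([254.7, 228.7], [252, 222, 7, 14, 76])]
wrist red [([279.5, 224.9], [274, 219, 11, 13, 104])]
wrist brown [([266.8, 107.2], [258, 102, 17, 12, 124]), ([267.1, 121.7], [266, 118, 5, 8, 18]), ([207.6, 147.4], [193, 128, 30, 41, 712]), ([271.2, 130.0], [270, 129, 3, 3, 4]), ([278.2, 130.0], [278, 129, 2, 3, 4]), ([241.5, 131.5], [239, 131, 6, 2, 6]), ([295.8, 131.6], [294, 131, 4, 2, 5]), ([299.8, 131.6], [299, 131, 3, 
[... 943 characters left out ...]
[199, 216, 6, 4, 10]), ([232.0, 220.5], [232, 219, 1, 4, 4]), ([212.9, 245.2], [197, 221, 33, 39, 392]), ([329.5, 232.3], [328, 224, 5, 14, 26]), ([347.5, 229.4], [347, 227, 3, 5, 8]), ([187.7, 232.1], [186, 228, 4, 9, 15]), ([206.9, 231.1], [206, 230, 3, 4, 7]), ([183.8, 234.5], [183, 233, 2, 4, 4]), ([196.8, 238.6], [193, 232, 10, 17, 31]), ([186.8, 238.5], [186, 237, 2, 4, 4]), ([235.8, 245.0], [233, 239, 8, 12, 51]), ([278.5, 240.0], [273, 240, 12, 1, 12]), ([289.5, 240.0], [286, 240, 8, 1, 8]), ([171.0, 247.5], [170, 247, 3, 2, 4]), ([341.0, 252.6], [338, 248, 7, 9, 41]), ([173.5, 252.5], [173, 250, 2, 6, 6]), ([263.1, 256.7], [263, 254, 2, 6, 7]), ([317.5, 259.0], [316, 259, 4, 1, 4])]
```

```bash
python3 - <<'E'
from h import *
a,p=snap('side');b,q=snap('top');c,w=snap('wrist')
np.set_printoptions(precision=4,suppress=True)
S=lambda n,s,t,v:print(n,tri([ray(p,*s),ray(q,*t),ray(w,*v)]),tri([ray(q,*t),ray(w,*v)])[0])
S('knob',(295,155.9),(254.7,228.7),(207.6,147.4))
S('pin',(315.2,126.3),(229.8,207.4),(279.5,224.9))
print('ring',tri([ray(p,361.5,156.5),ray(q,281.8,158.7)]))
def pl(P,u,v,z):
    o,d=ray(P,u,v);return o+d*(z-o[2])/d[2]
L=pl(w,368,126,.02);Rr=pl(w,179,127,.02);print('beam',L,Rr,np.degrees(np.arctan2(-(L-Rr)[0],(L-Rr)[1])))
cv2.imwrite('pics/w2.png',cv2.resize(c[95:265,150:380],None,fx=3.4,fy=3.4,interpolation=cv2.INTER_CUBIC)[:,:,::-1])
E
```

```text
knob (array([0.4935, 0.0816, 0.1118]), [np.float64(0.0018155969261950036), np.float64(0.001620236014616065), np.float64(0.0002405919688034701)]) [0.4925 0.0813 0.1119]
pin (array([0.5572, 0.1577, 0.1802]), [np.float64(0.000780973140944131), np.float64(0.0026383139894045025), np.float64(0.002503663008602137)]) [0.5562 0.1578 0.1811]
ring (array([ 0.7018, -0.0211,  0.2661]), [np.float64(0.0020429001446940096), np.float64(0.0020429001446939823)])
beam [0.5567 0.2801 0.02  ] [ 0.5388 -0.0023  0.02  ] -3.6190505257998384
```

View pics/w2.png

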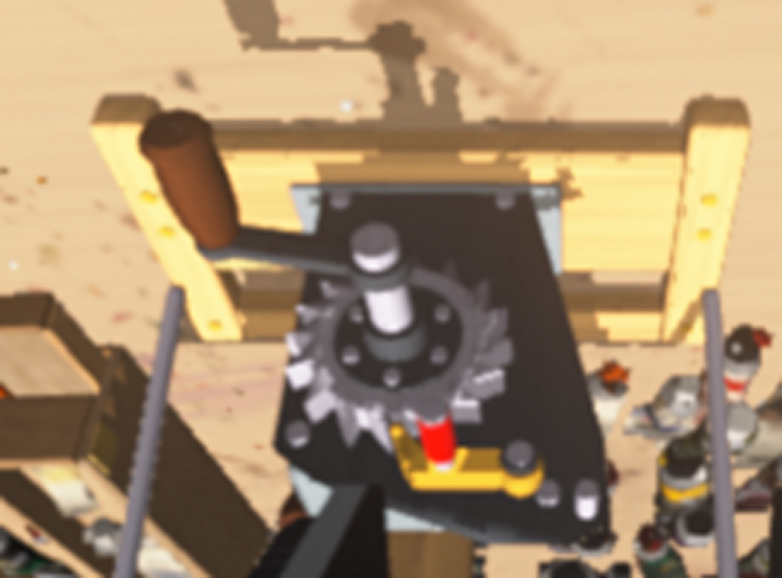

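The pieces agree with the stated sizes. Wheel axis is about (0.582, 0.135, 0.126), with the knob 13° below level on the right. Pawl is in and its pin is right of the pivot. Next I'll work out the approach to the knob.

```bash
cat >> h.py <<'E'
yaw=np.radians(-3.6);ex=np.array([np.cos(yaw),np.sin(yaw),0]);ey=np.array([-ex[1],ex[0],0]);ez=np.array([0,0,1.])
WH=.572*ex+.171*ey+.126*ez
def shift(tgt,grip=True,n=''):
    "shares for moving the grasp point (or TCP) to tgt"
    o=manip.get_obs();M=R.from_quat(o['ee_rot']).as_matrix();t=tgt+(.0187*M[:,2] if grip else 0)
    print(n,(M.T@(t-o['position'])/.08).round(3),'TCP',t.round(4))
E
python3 - <<'E'
from h import *
K=WH-.089*ex-.0583*ey-.014*ez
M=R.from_quat(manip.get_obs()['ee_rot']).as_matrix()
shift(K-.06*M[:,2],n='pre');shift(K,n='grasp')
E
```

```text
pre [ 0.509 -1.615  1.802] TCP [0.4624 0.0838 0.1434]
grasp [ 0.509 -1.615  2.552] TCP [0.5012 0.0814 0.0978]
```

```bash

python3 -m inch '[[[0.03,-0.1,0.08],[0,0,0]],[[0.06,-0.2,0.16],[0,0,0]],[[0.09,-0.3,0.24],[0,0,0]],[[0.12,-0.4,0.32],[0,0,0]],[[0.15,-0.5,0.4],[0,0,0]],[[0.18,-0.6,0.48],[0,0,0]],[[0.21,-0.7,0.56],[0,0,0]],[[0.24,-0.8,0.64],[0,0,0]],[[0.27,-0.9,0.72],[0,0,0]],[[0.3,-1,0.8],[0,0,0]]]' 0.6
python3 -m inch '[[[0.02,-0.07,0.1],[0,0,0]],[[0.04,-0.14,0.2],[0,0,0]],[[0.06,-0.21,0.3],[0,0,0]],[[0.08,-0.28,0.4],[0,0,0]],[[0.1,-0.35,0.5],[0,0,0]],[[0.13,-0.42,0.6],[0,0,0]],[[0.15,-0.49,0.7],[0,0,0]],[[0.18,-0.55,0.8],[0,0,0]],[[0.2,-0.6,0.9],[0,0,0]],[[0.2,-0.61,1],[0,0,0]]]'
python3 - <<'E'
from h import *
o=manip.get_obs();print(o['joint_pos'])
K=WH-.089*ex-.0583*ey-.014*ez
shift(K,n='grasp')
c,w=snap('wrist','w3.png')
for d in(.059,.109): print(proj(w,WH-d*ex-.0583*ey-.014*ez))
print('pin',proj(w,WH-.027*ex+.022*ey+.054*ez))
E
```

```text
clock: 6.6
position: [0.4244, 0.1393, 0.2182]
ee_rot: [0.028, 0.938, -0.01, 0.345]
ft_force: [-0.3, 0.3, 0.3]
grip_width: 0.6
grasp_force: 0.0
clock: 7.6
position: [0.474, 0.0911, 0.1534]
ee_rot: [0.031, 0.94, -0.014, 0.34]
ft_force: [0.0, 1.2, 0.8]
grip_width: 0.6
grasp_force: 0.0
[ 0.72421481 -0.49930516 -1.05432577  2.41631905 -0.35928604  0.35642093
  1.38479416]
grasp [ 0.181 -0.097  0.756] TCP [0.5011 0.0813 0.0976]
[308.86844327 224.30379473]
[305.87308997 184.79633509]
pin [417.93740408 326.7192827 ]
```

View pics/w3.png

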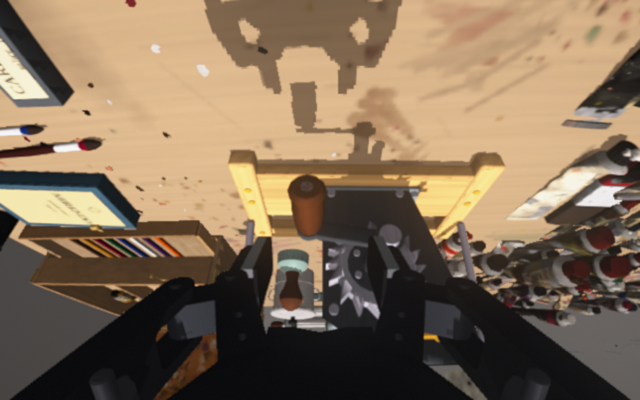

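The knob appears where predicted, around (306,205). Joints 2 and 4 are at their limits with this much pitch, so I'll make the tool steeper by 15°.

```bash

python3 -m inch '[[[0,0,0],[0,0.05,0]],[[0,0,0],[0,0.1,0]],[[0,0,0],[0,0.15,0]],[[0,0,0],[0,0.2,0]],[[0,0,0],[0,0.25,0]],[[0,0,0],[0,0.3,0]],[[0,0,0],[0,0.33,0]],[[0,0,0],[0,0.36,0]],[[0,0,0],[0,0.36,0]],[[0,0,0],[0,0.36,0]]]' 0.5
python3 - <<'E'
from h import *
o=manip.get_obs();print(o['joint_pos'],R.from_quat(o['ee_rot']).as_matrix().round(3).tolist())
K=WH-.092*ex-.0583*ey-.014*ez
shift(K,n='grasp')
E
```

```text
clock: 8.65
position: [0.4734, 0.0928, 0.1536]
ee_rot: [0.031, 0.978, -0.008, 0.204]
ft_force: [-0.8, -0.4, 1.2]
grip_width: 0.501
grasp_force: 0.0
[ 0.89302667 -0.31260902 -1.13368547  2.20202661 -0.22781995  0.69059257
  1.37658693] [[-0.914, 0.065, 0.399], [0.058, 0.998, -0.029], [-0.4, -0.003, -0.916]]
grasp [ 0.055 -0.118  0.777] TCP [0.4936 0.0818 0.0949]
```

```bash

python3 -m inch '[[[0.05,-0.12,0.1],[0,0,0]],[[0.05,-0.12,0.2],[0,0,0]],[[0.05,-0.12,0.3],[0,0,0]],[[0.05,-0.12,0.4],[0,0,0]],[[0.05,-0.12,0.5],[0,0,0]],[[0.05,-0.12,0.6],[0,0,0]],[[0.05,-0.12,0.7],[0,0,0]],[[0.05,-0.12,0.78],[0,0,0]],[[0.05,-0.12,0.78],[0,0,0]],[[0.05,-0.12,0.78],[0,0,0]]]' 0.5
python3 -m inch '[[[0,0,0],[0,0,0]],[[0,0,0],[0,0,0]],[[0,0,0],[0,0,0]],[[0,0,0],[0,0,0]],[[0,0,0],[0,0,0]],[[0,0,0],[0,0,0]],[[0,0,0],[0,0,0]],[[0,0,0],[0,0,0]],[[0,0,0],[0,0,0]],[[0,0,0],[0,0,0]]]' 0 25
python3 - <<'E'
from h import *
M=R.from_quat(manip.get_obs()['ee_rot']).as_matrix()
print(M.round(3).tolist())
for d in (.1,.15,.2):
  a=np.arcsin(14/60)
  D=.06*(-(np.cos(a+d)-np.cos(a))*ey-(np.sin(a+d)-np.sin(a))*ez); print(d,(M.T@D/.08).round(3))
E
```

```text
clock: 9.65
position: [0.4933, 0.0822, 0.0943]
ee_rot: [0.031, 0.979, -0.007, 0.203]
ft_force: [0.6, 0.1, -0.0]
grip_width: 0.5
grasp_force: 0.0
clock: 10.65
position: [0.494, 0.0814, 0.0949]
ee_rot: [0.032, 0.978, -0.008, 0.204]
ft_force: [-5.1, -2.4, 3.7]
grip_width: 0.245
grasp_force: 24.9
[[-0.915, 0.065, 0.399], [0.058, 0.998, -0.029], [-0.4, -0.004, -0.917]]
0.1 [0.029 0.021 0.066]
0.15 [0.043 0.035 0.098]
0.2 [0.057 0.05  0.129]
```

```bash

python3 -m inch '[[[0.006,0.004,0.013],[0,0,0]],[[0.012,0.008,0.026],[0,0,0]],[[0.018,0.013,0.04],[0,0,0]],[[0.024,0.018,0.053],[0,0,0]],[[0.03,0.023,0.066],[0,0,0]],[[0.036,0.028,0.08],[0,0,0]],[[0.042,0.033,0.095],[0,0,0]],[[0.048,0.04,0.11],[0,0,0]],[[0.052,0.045,0.12],[0,0,0]],[[0.052,0.045,0.12],[0,0,0]]]'
python3 -c "
from h import *
print(manip.get_obs()['position'],manip.get_obs()['ft_force'])"
```

```text
clock: 11.65
position: [0.4942, 0.0844, 0.0843]
ee_rot: [0.032, 0.978, -0.009, 0.204]
ft_force: [-5.4, -6.4, 5.9]
grip_width: 0.247
grasp_force: 25.2
[0.49415511 0.08437021 0.08428405] [-5.38310938 -6.38372884  5.85342506]
```

```bash

python3 -m inch '[[[0,0,0],[0,0,0]],[[0,0,0],[0,0,0]],[[0,0,0],[0,0,0]],[[0,0,0],[0,0,0]],[[0,0,-0.15],[0,0,0]],[[0,0,-0.3],[0,0,0]],[[0,0,-0.5],[0,0,0]],[[0,0,-0.7],[0,0,0]],[[0,0,-0.9],[0,0,0]],[[0,0,-1],[0,0,0]]]' 0.5
python3 - <<'E'
from h import *
M=R.from_quat(manip.get_obs()['ee_rot']).as_matrix()
P=WH-.034*ex+.022*ey+.054*ez
shift(P-.05*M[:,2],n='pre');shift(P,n='grasp')
c,w=snap('wrist');a,p=snap('side');b,q=snap('top')
h=cv2.cvtColor(c,cv2.COLOR_RGB2HSV);m=cv2.inRange(h,(0,170,120),(6,255,255))
n,_,s,ct=cv2.connectedComponentsWithStats(m);print([(ct[i].round(1),s[i][4]) for i in range(1,n) if s[i][4]>25])
print(proj(w,WH-.027*ex+.022*ey+.054*ez))
cv2.imwrite('pics/w4.png',cv2.resize(c[100:340,160:480],None,fx=2.4,fy=2.4,interpolation=cv2.INTER_CUBIC)[:,:,::-1])
E
```

```text
clock: 12.65
position: [0.4627, 0.088, 0.1592]
ee_rot: [0.031, 0.978, -0.008, 0.205]
ft_force: [-0.2, 0.8, -1.2]
grip_width: 0.501
grasp_force: 0.0
pre [-1.041  0.952 -0.222] TCP [0.5365 0.1598 0.2087]
grasp [-1.041  0.952  0.403] TCP [0.5566 0.1583 0.1629]
[(array([429. , 357.5]), np.int32(180))]
[426.61090331 353.98465935]
```

View pics/w4.png

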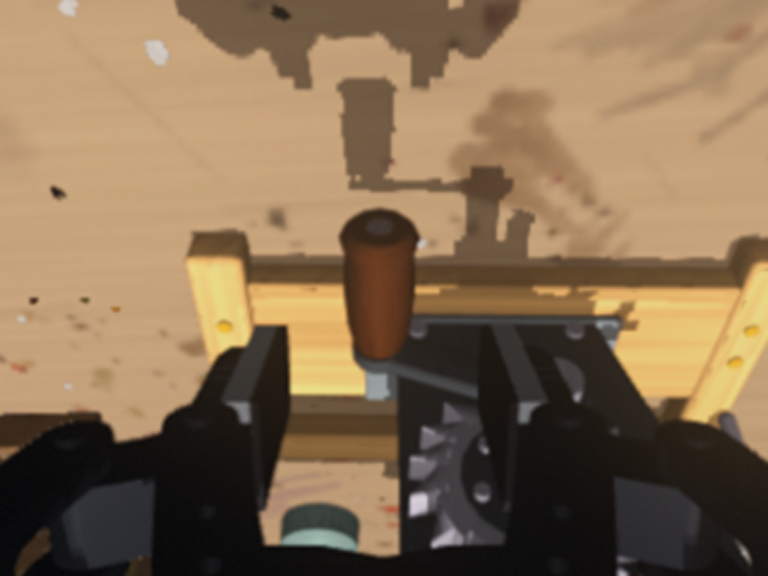

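Knob now hangs lower at (315,215) full-frame, and the pin mask at (429,357) fits the prediction. Going to the pin.

```bash

python3 -m inch '[[[-0.1,0.1,-0.1],[0,0,0]],[[-0.2,0.2,-0.2],[0,0,0]],[[-0.3,0.3,-0.3],[0,0,0]],[[-0.4,0.4,-0.3],[0,0,0]],[[-0.5,0.5,-0.3],[0,0,0]],[[-0.6,0.6,-0.3],[0,0,0]],[[-0.7,0.7,-0.3],[0,0,0]],[[-0.8,0.8,-0.25],[0,0,0]],[[-0.9,0.9,-0.25],[0,0,0]],[[-1,0.96,-0.25],[0,0,0]]]' 0.35
python3 - <<'E'
from h import *
o=manip.get_obs();print(o['joint_pos'])
P=WH-.034*ex+.022*ey+.054*ez
shift(P,n='grasp')
c,w=snap('wrist')
h=cv2.cvtColor(c,cv2.COLOR_RGB2HSV);m=cv2.inRange(h,(0,170,120),(6,255,255))
n,_,s,ct=cv2.connectedComponentsWithStats(m);print([(ct[i].round(1),s[i].tolist()) for i in range(1,n) if s[i][4]>25])
for d in (.013,.027,.041):print(proj(w,WH-d*ex+.022*ey+.054*ez))
cv2.imwrite('pics/w5.png',cv2.resize(c[100:340,160:480],None,fx=2.4,fy=2.4,interpolation=cv2.INTER_CUBIC)[:,:,::-1])
E
```

```text
clock: 13.8
position: [0.535, 0.158, 0.2103]
ee_rot: [0.035, 0.978, -0.009, 0.206]
ft_force: [0.6, -2.0, 0.3]
grip_width: 0.349
grasp_force: 0.0
[ 1.02923689 -0.03841448 -1.46929484  1.95843221  0.22559397  0.83617134
  0.93124942]
grasp [-0.007  0.024  0.651] TCP [0.5566 0.1582 0.1629]
[(array([321.4, 239.6]), [313, 224, 17, 30, 404]), (array([411.3, 253.3]), [406, 248, 12, 10, 57])]
[321.71147619 248.82920244]
[321.60316776 235.32226311]
[321.48368535 220.47472779]
```

View pics/w5.png

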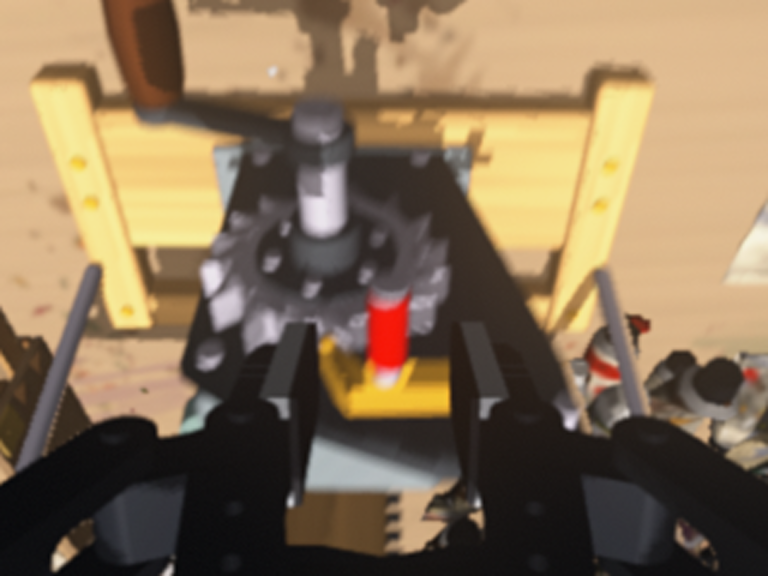

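The sleeve is centred between the fingers at (321,239). Going down and closing.

```bash

python3 -m inch '[[[0,0.02,0.1],[0,0,0]],[[0,0.02,0.2],[0,0,0]],[[0,0.02,0.3],[0,0,0]],[[0,0.02,0.4],[0,0,0]],[[0,0.02,0.5],[0,0,0]],[[0,0.02,0.57],[0,0,0]],[[0,0.02,0.62],[0,0,0]],[[0,0.02,0.62],[0,0,0]],[[0,0.02,0.62],[0,0,0]],[[0,0.02,0.62],[0,0,0]]]' 0.35
python3 -m inch '[[[0,0,0],[0,0,0]],[[0,0,0],[0,0,0]],[[0,0,0],[0,0,0]],[[0,0,0],[0,0,0]],[[0,0,0],[0,0,0]],[[0,0,0],[0,0,0]],[[0,0,0],[0,0,0]],[[0,0,0],[0,0,0]],[[0,0,0],[0,0,0]],[[0,0,0],[0,0,0]]]' 0 20
python3 - <<'E'
from h import *
M=R.from_quat(manip.get_obs()['ee_rot']).as_matrix()
for f in np.arange(.25,2.4,.25):
  D=.028*((1-np.cos(f))*ey+np.sin(f)*ez); print(f,(M.T@D/.08).round(3))
E
```

```text
clock: 14.85
position: [0.5527, 0.1604, 0.163]
ee_rot: [0.031, 0.978, -0.008, 0.205]
ft_force: [-0.4, -0.4, -0.4]
grip_width: 0.351
grasp_force: 0.0
clock: 15.85
position: [0.5525, 0.1586, 0.1624]
ee_rot: [0.032, 0.978, -0.01, 0.204]
ft_force: [-4.6, -4.5, 4.1]
grip_width: 0.131
grasp_force: 20.4
0.25 [-0.035  0.01  -0.079]
0.5 [-0.067  0.042 -0.154]
0.75 [-0.095  0.093 -0.219]
1.0 [-0.118  0.159 -0.271]
1.25 [-0.132  0.238 -0.306]
1.5 [-0.139  0.323 -0.322]
1.75 [-0.137  0.41  -0.319]
2.0 [-0.126  0.494 -0.295]
2.25 [-0.108  0.568 -0.254]
```

```bash

python3 -m inch '[[[-0.014,0.002,-0.032],[0,0,0]],[[-0.028,0.006,-0.063],[0,0,0]],[[-0.041,0.014,-0.094],[0,0,0]],[[-0.054,0.027,-0.125],[0,0,0]],[[-0.067,0.042,-0.154],[0,0,0]],[[-0.079,0.061,-0.181],[0,0,0]],[[-0.09,0.082,-0.207],[0,0,0]],[[-0.1,0.106,-0.231],[0,0,0]],[[-0.11,0.131,-0.252],[0,0,0]],[[-0.118,0.159,-0.271],[0,0,0]]]'
python3 -c "
from h import *
o=manip.get_obs();print(o['joint_pos'],((o['position']-[.5525,.1586,.1624])@np.c_[ex,ey,ez]).round(4))"
```

```text
clock: 16.85
position: [0.5535, 0.1734, 0.1866]
ee_rot: [0.031, 0.978, -0.008, 0.205]
ft_force: [-1.6, -1.3, 3.0]
grip_width: 0.129
grasp_force: 20.2
[ 0.75478218  0.20021486 -1.34444675  1.93725601  0.56931798  0.88700512
  0.64901414] [0.0001 0.0148 0.0242]
```

```bash

python3 -m inch '[[[-0.008,0.039,-0.019],[0,0,0]],[[-0.014,0.079,-0.035],[0,0,0]],[[-0.018,0.121,-0.045],[0,0,0]],[[-0.021,0.164,-0.051],[0,0,0]],[[-0.021,0.208,-0.052],[0,0,0]],[[-0.019,0.251,-0.048],[0,0,0]],[[-0.014,0.294,-0.038],[0,0,0]],[[-0.008,0.335,-0.024],[0,0,0]],[[0,0.373,-0.005],[0,0,0]],[[0.01,0.409,0.017],[0,0,0]]]'
python3 -c "
from h import *
o=manip.get_obs();print(o['joint_pos'],((o['position']-[.5525,.1586,.1624])@np.c_[ex,ey,ez]).round(4))"
python3 -m inch '[[[0,0,0],[0,0,0]],[[0,0,0],[0,0,0]],[[0,0,0],[0,0,0]],[[0,0,-0.1],[0,0,0]],[[0,0,-0.2],[0,0,0]],[[0,0,-0.35],[0,0,0]],[[0,0,-0.5],[0,0,0]],[[0,0,-0.6],[0,0,0]],[[0,0,-0.7],[0,0,0]],[[0,0,-0.8],[0,0,0]]]' 0.4
python3 - <<'E'
from h import *
c,w=snap('wrist')
h=cv2.cvtColor(c,cv2.COLOR_RGB2HSV);m=cv2.inRange(h,(0,170,120),(6,255,255))
n,_,s,ct=cv2.connectedComponentsWithStats(m);print([(ct[i].round(1),s[i].tolist()) for i in range(1,n) if s[i][4]>25])
print('over',proj(w,WH-.027*ex+(.05+.028*.703)*ey+(.054+.0199)*ez))
print('in',proj(w,WH-.027*ex+(.022)*ey+(.054)*ez))
# knob at 0.18 fwd
a=np.arcsin(14/60)+.18
K=WH-.092*ex-.06*np.cos(a)*ey-.06*np.sin(a)*ez
M=R.from_quat(manip.get_obs()['ee_rot']).as_matrix()
shift(K-.06*M[:,2],n='pre');shift(K,n='grasp')
print('knob',proj(w,K+.033*ex),proj(w,K-.017*ex))
E
```

```text
clock: 17.85
position: [0.5557, 0.2044, 0.1837]
ee_rot: [0.032, 0.978, -0.009, 0.204]
ft_force: [6.9, -5.1, -5.5]
grip_width: 0.129
grasp_force: 19.7
[ 0.61120935  0.25771266 -1.28965052  1.9050512   0.65226216  0.93324026
  0.53791513] [0.0003 0.0459 0.0213]
clock: 18.85
position: [0.5295, 0.2081, 0.2439]
ee_rot: [0.031, 0.978, -0.008, 0.205]
ft_force: [0.3, 0.4, -0.1]
grip_width: 0.402
grasp_force: 0.0
[(array([319.4, 231.6]), [312, 217, 17, 29, 418])]
over [318.69352434 229.85716326]
in [258.59803537 211.67709796]
pre [ 1.126 -1.564  0.952] TCP [0.4698 0.0869 0.1396]
grasp [ 1.126 -1.564  1.702] TCP [0.4938 0.0852 0.0847]
knob [187.21293032 130.78144309] [170.47563283  76.31287993]
```

The pawl is on its back stop: the sleeve is at (319,232) against a prediction of (319,230). Next I'll look at pointer and ring from up front, through the open fingers.

```bash

for i in 1; do :; done
python3 -m inch '[[[-0.03,-0.1,-0.06],[0,0,0]],[[-0.05,-0.2,-0.12],[0,0,0]],[[-0.08,-0.3,-0.18],[0,0,0]],[[-0.1,-0.4,-0.24],[0,0,0]],[[-0.13,-0.5,-0.3],[0,0,0]],[[-0.16,-0.6,-0.36],[0,0,0]],[[-0.18,-0.7,-0.42],[0,0,0]],[[-0.21,-0.8,-0.48],[0,0,0]],[[-0.24,-0.9,-0.54],[0,0,0]],[[-0.26,-1,-0.6],[0,0,0]]]' 1 | head -2
python3 -m inch '[[[-0.03,-0.1,-0.05],[0,0,0]],[[-0.05,-0.2,-0.1],[0,0,0]],[[-0.08,-0.3,-0.15],[0,0,0]],[[-0.1,-0.4,-0.2],[0,0,0]],[[-0.13,-0.5,-0.25],[0,0,0]],[[-0.16,-0.6,-0.3],[0,0,0]],[[-0.18,-0.7,-0.35],[0,0,0]],[[-0.21,-0.8,-0.4],[0,0,0]],[[-0.24,-0.9,-0.45],[0,0,0]],[[-0.26,-1,-0.5],[0,0,0]]]' | head -2
python3 -m inch '[[[-0.03,-0.1,-0.03],[0,0,0]],[[-0.05,-0.2,-0.06],[0,0,0]],[[-0.08,-0.3,-0.09],[0,0,0]],[[-0.1,-0.4,-0.12],[0,0,0]],[[-0.13,-0.5,-0.15],[0,0,0]],[[-0.16,-0.6,-0.18],[0,0,0]],[[-0.18,-0.7,-0.21],[0,0,0]],[[-0.21,-0.8,-0.24],[0,0,0]],[[-0.24,-0.85,-0.25],[0,0,0]],[[-0.26,-0.85,-0.25],[0,0,0]]]'
python3 - <<'E'
from h import *
c,w=snap('wrist')
print(w['W'].round(3).tolist(), manip.get_obs()['joint_pos'])
r=np.array([.7018,-.0211,.2661]);d=ex*np.sin(.1745)+ez*np.cos(.1745)
for s in(0,.026,.052):print(s,proj(w,r+s*d))
h=cv2.cvtColor(c,cv2.COLOR_RGB2HSV);m=cv2.inRange(h,(0,150,100),(7,255,255))
n,_,s,ct=cv2.connectedComponentsWithStats(m);print([(ct[i].round(1),s[i].tolist()) for i in range(1,n) if s[i][4]>25])
x,y=np.clip(proj(w,r+.02*d).round().astype(int),[100,75],[540,325])
print(x,y);cv2.imwrite('pics/w6.png',cv2.resize(c[y-75:y+75,x-100:x+100],None,fx=4,fy=4,interpolation=cv2.INTER_CUBIC)[:,:,::-1])
cv2.imwrite('pics/w6full.png',c[:,:,::-1])
E
```

```text
clock: 19.9
position: [0.5243, 0.128, 0.2961]
clock: 20.9
position: [0.5223, 0.0474, 0.3414]
clock: 21.9
position: [0.529, -0.0211, 0.368]
ee_rot: [0.032, 0.978, -0.008, 0.204]
ft_force: [0.2, 0.2, -0.3]
grip_width: 1.001
grasp_force: 0.0
[[0.067, -0.77, -0.634, 0.408], [0.998, 0.05, 0.044, -0.012], [-0.002, -0.636, 0.772, 0.471], [0.0, 0.0, 0.0, 1.0]] [ 0.80531334 -0.24977213 -0.71928509  1.79006605 -0.17888931  1.12955323
  1.61640085]
0 [328.78671448 277.98162711]
0.026 [329.19879297 298.92778676]
0.052 [329.64691809 321.95861073]
[(array([617.9, 110.5]), [615, 108, 7, 6, 26]), (array([533.1, 136.1]), [523, 123, 21, 26, 271]), (array([483. , 190.3]), [479, 187, 9, 7, 39]), (array([330.8, 278.8]), [323, 273, 17, 13, 162])]
329 294
```

View pics/w6.png

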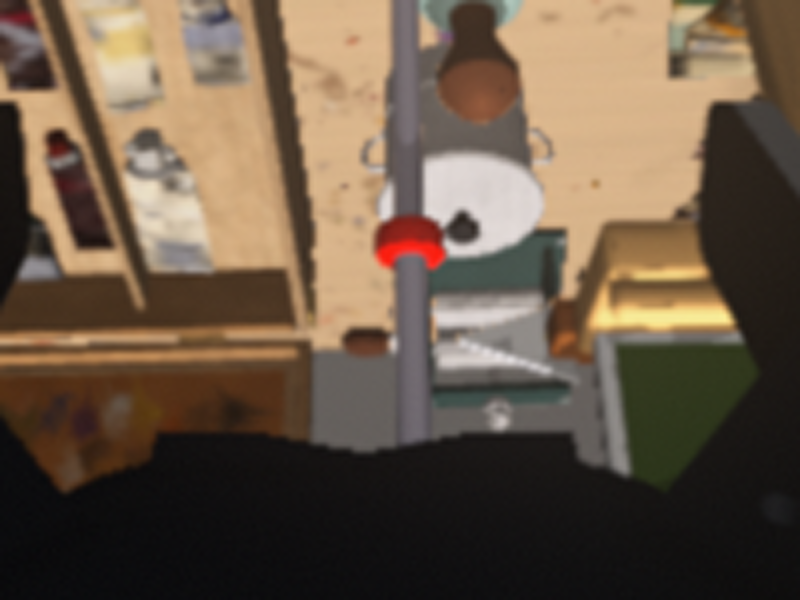

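The red ring is at (331,279). The thin white pointer runs from the ledge's right end and its tip is at about (342.8,304), left of the rod.

```bash
cat >> h.py <<'E'
dr=ex*np.sin(.1745)+ez*np.cos(.1745)
def level(w,ring,tip):
    o,d=ray(w,*ring);r0=np.array([.7018,-.0211,.2661]);n=np.cross(ey,dr)
    r=o+d*((r0-o)@n)/(d@n)
    o,d=ray(w,*tip);t=o+d*((r0-o)@n)/(d@n)
    return r,((t-r)@dr),((t-r)@ey)
E
python3 - <<'E'
from h import *
c,w=snap('wrist')
print(level(w,(330.8,278.8),(342.8,304)))
print(level(w,(330.8,278.8),(341.8,303.5)))
a=np.arcsin(14/60)+.18
K=WH-.092*ex-.06*np.cos(a)*ey-.06*np.sin(a)*ez
M=R.from_quat(manip.get_obs()['ee_rot']).as_matrix()
shift(K-.06*M[:,2],n='pre');shift(K,n='grasp')
g=cv2.cvtColor(c,cv2.COLOR_RGB2GRAY);print(g[298:312,326:376:1])
E
```

```text
(array([ 0.70219158, -0.01799254,  0.26721001]), np.float64(0.030896194394228006), np.float64(0.013044856033968575))
(array([ 0.70219158, -0.01799254,  0.26721001]), np.float64(0.030313064174125506), np.float64(0.01192607037032535))
pre [1.896 1.296 2.28 ] TCP [0.4698 0.0869 0.1396]
grasp [1.896 1.296 3.03 ] TCP [0.4938 0.0852 0.0846]
[[122  92  95 104 110 111 111 102  91 106 157 188 211 217 217 216 215 212
  212 212 213 214 215 213 212 211 211 207 194 186 179 163 153 149 143 141
  140 134 104  65  51  58  62  65  63  61  64  71  93 142]
 [115  87  95 103 110 112 110 102  97 116 145 179 202 210 211 210 209 205
  205 205 206 207 207 199 196 192 188 181 163 153 148 143 141 141 141 141
  140 131  98  58  49  57  63  66  65  61  63  74 104 154]
 [110  86  95 104 110 111 110 103  99 111 120 163 174 175 177 172 169 168
  167 171 171 174 181 171 164 159 153 149 143 140 140 140 140 141 141 141
  141 129  94  55  48  56  64  68  68  64  65  81 112 151]
 [ 98  85  95 104 109 111 110 103 100 108 111 152 130 115 113 106 104 106
  114 131 131 135 150 147 144 142 140 141 141 140 140 141 141 141 14
[... 1435 characters left out ...]
173 163 156 147 144
  140 133 124 113 100  93  89  88  89  87  80  74  75  76]
 [ 96  88  93 101 107 110 109 104  92  69  66 112 169 199 205 206 206 205
  204 202 203 205 206 205 205 203 203 203 202 201 200 188 184 185 177 174
  158 139 122 114 108 106 104 104 104 103  94  82  78  78]
 [ 96  89  93 101 107 109 109 105  95  79  70 105 151 176 183 184 177 173
  170 168 167 168 170 168 164 156 154 157 158 159 160 154 154 169 193 209
  193 165 145 137 119 110 110 110 111 109 104  95  93  92]
 [ 95  87  93 101 105 109 109 104  95  84  71  95 118 130 135 136 129 125
  122 121 120 119 120 119 111  98 101 107 111 112 113 111 111 124 153 172
  171 171 168 168 135 119 117 113 111 111 107  99  97  96]]
```

```bash

python3 -m inch '[[[0.1,0.04,0.07],[0,0,0]],[[0.2,0.08,0.14],[0,0,0]],[[0.3,0.12,0.21],[0,0,0]],[[0.4,0.16,0.28],[0,0,0]],[[0.5,0.2,0.35],[0,0,0]],[[0.6,0.25,0.42],[0,0,0]],[[0.7,0.3,0.49],[0,0,0]],[[0.8,0.35,0.56],[0,0,0]],[[0.9,0.4,0.63],[0,0,0]],[[1,0.45,0.7],[0,0,0]]]' 0.5 | head -2
python3 -m inch '[[[0.09,0.04,0.08],[0,0,0]],[[0.18,0.08,0.16],[0,0,0]],[[0.27,0.12,0.24],[0,0,0]],[[0.36,0.16,0.32],[0,0,0]],[[0.45,0.2,0.4],[0,0,0]],[[0.54,0.25,0.48],[0,0,0]],[[0.63,0.3,0.56],[0,0,0]],[[0.72,0.35,0.64],[0,0,0]],[[0.81,0.4,0.72],[0,0,0]],[[0.9,0.45,0.8],[0,0,0]]]' | head -2
python3 -m inch '[[[0,0.04,0.08],[0,0,0]],[[0,0.08,0.16],[0,0,0]],[[0,0.12,0.24],[0,0,0]],[[0,0.16,0.32],[0,0,0]],[[0,0.2,0.4],[0,0,0]],[[0,0.25,0.48],[0,0,0]],[[0,0.3,0.56],[0,0,0]],[[0,0.35,0.64],[0,0,0]],[[0,0.4,0.72],[0,0,0]],[[0,0.4,0.76],[0,0,0]]]'
python3 - <<'E'
from h import *
print(manip.get_obs()['joint_pos'])
c,w=snap('wrist')
a=np.arcsin(14/60)+.18
K=WH-.092*ex-.06*np.cos(a)*ey-.06*np.sin(a)*ez
shift(K,n='grasp')
print('knob',proj(w,K+.033*ex),proj(w,K-.017*ex))
h=cv2.cvtColor(c,cv2.COLOR_RGB2HSV);m=cv2.inRange(h,(3,100,20),(14,255,170));m[:120]=0;m[260:]=0;m[:,:240]=0;m[:,380:]=0
n,_,s,ct=cv2.connectedComponentsWithStats(m);print([(ct[i].round(1),s[i].tolist()) for i in range(1,n) if s[i][4]>150])
E
```

```text
clock: 23.0
position: [0.48, 0.0189, 0.2837]
clock: 24.0
position: [0.4421, 0.0571, 0.196]
clock: 25.0
position: [0.469, 0.0875, 0.1405]
ee_rot: [0.031, 0.978, -0.008, 0.204]
ft_force: [-0.4, -0.5, 0.0]
grip_width: 0.503
grasp_force: 0.0
[ 0.83161671 -0.27429048 -1.09212312  2.23053115 -0.16479118  0.65413231
  1.32553997]
grasp [-0.008 -0.001  0.762] TCP [0.4938 0.0852 0.0846]
knob [318.18466378 253.87598603] [317.71881943 204.45987274]
[(array([367.7, 168.8]), [351, 141, 29, 51, 581]), (array([317.5, 227. ]), [299, 196, 38, 64, 1840])]
```

Knob blob centre (317.5,227) fits the prediction. Gripping and then computing the winding arc.

```bash

python3 -m inch '[[[0,0,0.1],[0,0,0]],[[0,0,0.2],[0,0,0]],[[0,0,0.3],[0,0,0]],[[0,0,0.4],[0,0,0]],[[0,0,0.5],[0,0,0]],[[0,0,0.6],[0,0,0]],[[0,0,0.7],[0,0,0]],[[0,0,0.76],[0,0,0]],[[0,0,0.76],[0,0,0]],[[0,0,0.76],[0,0,0]]]' 0.5
python3 -m inch '[[[0,0,0],[0,0,0]],[[0,0,0],[0,0,0]],[[0,0,0],[0,0,0]],[[0,0,0],[0,0,0]],[[0,0,0],[0,0,0]],[[0,0,0],[0,0,0]],[[0,0,0],[0,0,0]],[[0,0,0],[0,0,0]],[[0,0,0],[0,0,0]],[[0,0,0],[0,0,0]]]' 0 25
python3 - <<'E'
from h import *
o=manip.get_obs();M=R.from_quat(o['ee_rot']).as_matrix()
a0=np.arcsin(14/60)+.18  # angle below right
F=lambda b:.06*(-np.cos(b)*ey-np.sin(b)*ez)
G=o['position']-.0187*M[:,2]-WH; print('grip rel axis (left,up)',G@ey,G@ez)
prev=a0
for st in(.8,1.6,2.36):
  print('call to',st)
  for t in np.linspace(prev,a0-st,11)[1:]: print((M.T@(F(t)-F(prev))/.08).round(3).tolist())
  prev=a0-st
E
```

```text
clock: 26.05
position: [0.493, 0.0854, 0.0852]
ee_rot: [0.031, 0.978, -0.008, 0.204]
ft_force: [-0.4, 0.4, 0.0]
grip_width: 0.498
grasp_force: 0.0
clock: 27.05
position: [0.4931, 0.0844, 0.0854]
ee_rot: [0.032, 0.978, -0.009, 0.204]
ft_force: [-4.2, -5.3, 6.2]
grip_width: 0.254
grasp_force: 25.0
grip rel axis (left,up) -0.05568658157746951 -0.023504283577528096
call to 0.8
[-0.022, -0.022, -0.051]
[-0.045, -0.04, -0.103]
[-0.069, -0.053, -0.157]
[-0.093, -0.061, -0.212]
[-0.117, -0.065, -0.266]
[-0.141, -0.064, -0.321]
[-0.165, -0.058, -0.376]
[-0.188, -0.047, -0.43]
[-0.211, -0.032, -0.483]
[-0.234, -0.012, -0.535]
call to 1.6
[-0.022, 0.024, -0.05]
[-0.043, 0.053, -0.098]
[-0.063, 0.086, -0.145]
[-0.082, 0.123, -0.188]
[-0.099, 0.163, -0.229]
[-0.116, 0.207, -0.266]
[-0.13, 0.254, -0.3]
[-0.144, 0.304, -0.331]
[-0.155, 0.356, -0.358]
[-0.165, 0.411, -0.381]
call to 2.36
[-0.008, 0.053, -0.018]
[-0.014, 0.108, -0.032]
[-0.018, 0.164, -0.043]
[-0.021, 0.221, -0.05]
[-0.022, 0.278, -0.052]
[-0.021, 0.335, -0.051]
[-0.019, 0.391, -0.045]
[-0.014, 0.447, -0.036]
[-0.008, 0.502, -0.023]
[-0.001, 0.556, -0.006]
```

```bash

python3 -m inch '[[[-0.022,-0.022,-0.051],[0,0,0]],[[-0.045,-0.04,-0.103],[0,0,0]],[[-0.069,-0.053,-0.157],[0,0,0]],[[-0.093,-0.061,-0.212],[0,0,0]],[[-0.117,-0.065,-0.266],[0,0,0]],[[-0.141,-0.064,-0.321],[0,0,0]],[[-0.165,-0.058,-0.376],[0,0,0]],[[-0.188,-0.047,-0.43],[0,0,0]],[[-0.211,-0.032,-0.483],[0,0,0]],[[-0.234,-0.012,-0.535],[0,0,0]]]'
python3 - <<'E'
from h import *
o=manip.get_obs();M=R.from_quat(o['ee_rot']).as_matrix()
G=o['position']-.0187*M[:,2]-WH; print('grip rel axis (left,up)',G@ey,G@ez,o['joint_pos'])
E
```

```text
clock: 28.05
position: [0.4932, 0.086, 0.1322]
ee_rot: [0.031, 0.978, -0.007, 0.205]
ft_force: [7.0, 7.1, -8.6]
grip_width: 0.249
grasp_force: 25.5
grip rel axis (left,up) -0.05416335047127722 0.023361536836286473 [ 0.97702784 -0.17684376 -1.24228674  2.18982778 -0.04306422  0.62001125
  1.24507395]
```

```bash

python3 -m inch '[[[-0.022,0.024,-0.05],[0,0,0]],[[-0.043,0.053,-0.098],[0,0,0]],[[-0.063,0.086,-0.145],[0,0,0]],[[-0.082,0.123,-0.188],[0,0,0]],[[-0.099,0.163,-0.229],[0,0,0]],[[-0.116,0.207,-0.266],[0,0,0]],[[-0.13,0.254,-0.3],[0,0,0]],[[-0.144,0.304,-0.331],[0,0,0]],[[-0.155,0.356,-0.358],[0,0,0]],[[-0.165,0.411,-0.381],[0,0,0]]]'
python3 -m inch '[[[-0.008,0.053,-0.018],[0,0,0]],[[-0.014,0.108,-0.032],[0,0,0]],[[-0.018,0.164,-0.043],[0,0,0]],[[-0.021,0.221,-0.05],[0,0,0]],[[-0.022,0.278,-0.052],[0,0,0]],[[-0.021,0.335,-0.051],[0,0,0]],[[-0.019,0.391,-0.045],[0,0,0]],[[-0.014,0.447,-0.036],[0,0,0]],[[-0.008,0.502,-0.023],[0,0,0]],[[-0.001,0.556,-0.006],[0,0,0]]]'
python3 - <<'E'
from h import *
o=manip.get_obs();M=R.from_quat(o['ee_rot']).as_matrix()
G=o['position']-.0187*M[:,2]-WH; print('grip rel axis (left,up)',G@ey,G@ez,np.arctan2(G@ez,-G@ey),o['joint_pos'])
E
```

```text
clock: 29.05
position: [0.4947, 0.1185, 0.1642]
ee_rot: [0.031, 0.978, -0.007, 0.204]
ft_force: [16.7, 0.8, -24.5]
grip_width: 0.244
grasp_force: 26.1
clock: 30.05
position: [0.4977, 0.1595, 0.1647]
ee_rot: [0.032, 0.978, -0.01, 0.204]
ft_force: [5.3, -7.4, -6.7]
grip_width: 0.248
grasp_force: 28.2
grip rel axis (left,up) 0.01960347060034846 0.05585106299873954 1.908357711592004 [ 1.02494763 -0.20550528 -1.42456961  2.08435829 -0.00785825  0.72432527
  1.07557358]
```

```bash

python3 -m inch '[[[0,0,0],[0,0,0]],[[0,0,0],[0,0,0]],[[0,0,0],[0,0,0]],[[0,0,0],[0,0,0]],[[0,0,-0.15],[0,0,0]],[[0,0,-0.3],[0,0,0]],[[0,0,-0.5],[0,0,0]],[[0,0,-0.7],[0,0,0]],[[0,-0.1,-0.9],[0,0,0]],[[0,-0.3,-1],[0,0,0]]]' 0.6 | head -2
python3 - <<'E'
from h import *
shift(np.array([.529,-.021,.368]),grip=False)
E
```

```text
clock: 31.05
position: [0.4644, 0.1414, 0.2405]
 [-1.492 -1.98  -1.079] TCP [ 0.529 -0.021  0.368]
```

```bash

python3 -m inch '[[[-0.07,-0.1,-0.06],[0,0,0]],[[-0.14,-0.2,-0.12],[0,0,0]],[[-0.21,-0.3,-0.18],[0,0,0]],[[-0.28,-0.4,-0.24],[0,0,0]],[[-0.35,-0.5,-0.3],[0,0,0]],[[-0.42,-0.6,-0.36],[0,0,0]],[[-0.5,-0.7,-0.42],[0,0,0]],[[-0.58,-0.8,-0.48],[0,0,0]],[[-0.66,-0.9,-0.54],[0,0,0]],[[-0.74,-1,-0.54],[0,0,0]]]' 1 | head -2
python3 -m inch '[[[-0.09,-0.12,-0.07],[0,0,0]],[[-0.18,-0.24,-0.14],[0,0,0]],[[-0.27,-0.36,-0.21],[0,0,0]],[[-0.36,-0.48,-0.28],[0,0,0]],[[-0.45,-0.6,-0.35],[0,0,0]],[[-0.54,-0.72,-0.42],[0,0,0]],[[-0.63,-0.84,-0.49],[0,0,0]],[[-0.75,-0.98,-0.54],[0,0,0]],[[-0.75,-0.98,-0.54],[0,0,0]],[[-0.75,-0.98,-0.54],[0,0,0]]]' 1 | head -2
python3 - <<'E'
from h import *
c,w=snap('wrist')
h=cv2.cvtColor(c,cv2.COLOR_RGB2HSV);m=cv2.inRange(h,(0,150,100),(7,255,255))
n,_,s,ct=cv2.connectedComponentsWithStats(m);print([(ct[i].round(1),s[i].tolist()) for i in range(1,n) if s[i][4]>60])
r=np.array([.7022,-.018,.2672])
for k in (-5,-2.5,0,2.5,5):print(k,proj(w,r+k/1000*dr+.013*ey))
x,y=proj(w,r).round().astype(int);print(x,y,proj(w,r))
np.save('c2.npy',c)
cv2.imwrite('pics/w7.png',cv2.resize(c[y-37:y+38,x-50:x+50],None,fx=8,fy=8,interpolation=cv2.INTER_CUBIC)[:,:,::-1])
shift(WH-.034*ex+(.05+.028*.703)*ey+(.054+.0199)*ez,n='pin over')
E
```

```text
clock: 32.05
position: [0.4966, 0.0574, 0.3033]
clock: 33.05
position: [0.5287, -0.0224, 0.366]
[(array([534.9, 137.2]), [525, 124, 21, 26, 272]), (array([331.9, 280.6]), [324, 275, 17, 13, 165])]
-5 [342.89258805 276.66291946]
-2.5 [342.99523871 278.58061716]
0 [343.09871508 280.51541855]
2.5 [343.20302529 282.46752482]
5 [343.30817754 284.43713964]
332 281 [332.34436612 280.5377598 ]
pin over [0.724 2.874 2.171] TCP [0.5595 0.2059 0.1828]
```

View pics/w7.png

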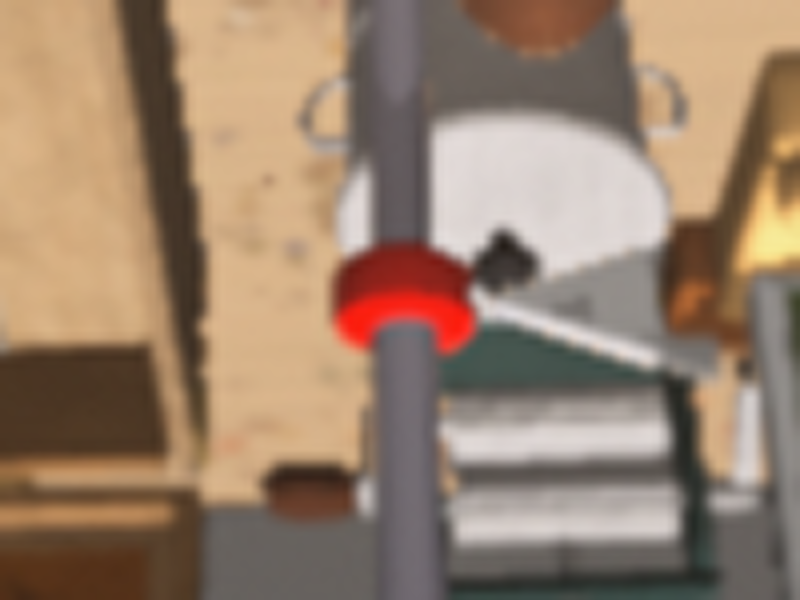

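Pointer tip at about (343,281.2) is level with the ring centre at about (332,281). Two tooth seats, about 2.5 mm above and below, are both possible, so I'll measure the filed teeth on the way to the pin.

```bash

python3 -m inch '[[[0.04,0.1,0.07],[0,0,0]],[[0.08,0.2,0.14],[0,0,0]],[[0.12,0.3,0.21],[0,0,0]],[[0.16,0.4,0.28],[0,0,0]],[[0.2,0.5,0.35],[0,0,0]],[[0.24,0.6,0.42],[0,0,0]],[[0.28,0.7,0.49],[0,0,0]],[[0.32,0.8,0.56],[0,0,0]],[[0.36,0.9,0.63],[0,0,0]],[[0.4,1,0.68],[0,0,0]]]' 0.4 | head -2
python3 -m inch '[[[0.04,0.12,0.08],[0,0,0]],[[0.08,0.24,0.16],[0,0,0]],[[0.12,0.36,0.24],[0,0,0]],[[0.16,0.48,0.32],[0,0,0]],[[0.2,0.6,0.4],[0,0,0]],[[0.24,0.72,0.46],[0,0,0]],[[0.28,0.84,0.52],[0,0,0]],[[0.3,0.96,0.58],[0,0,0]],[[0.3,1,0.6],[0,0,0]],[[0.3,1,0.6],[0,0,0]]]' | head -2
python3 - <<'E'
from h import *
c,w=snap('wrist');np.save('c3.npy',c)
import pickle;pickle.dump(w,open('w3.pkl','wb'))
shift(WH-.034*ex+(.05+.028*.703)*ey+(.054+.0199)*ez,n='pin over')
g=cv2.cvtColor(c,cv2.COLOR_RGB2GRAY)
# front face plane, angle ccw seen from front (right=0, up=90)
def px(r,a): return proj(w,WH-.007*ex-r*np.cos(a)*ey+r*np.sin(a)*ez)
print('centre',px(0,0),'tips',[px(.045,a).round(0).tolist() for a in np.radians([0,90,180,270])])
an=np.radians(np.arange(0,360,3))
for r in(.036,.039,.042,.044,.047):
    mp=np.array([px(r,a) for a in an],np.float32)
    v=cv2.remap(g,mp[None,:,0],mp[None,:,1],cv2.INTER_LINEAR)[0]
    print(r,' '.join(f'{x//10}' for x in v))
E
```

```text
clock: 34.1
position: [0.5261, 0.0584, 0.3026]
clock: 35.1
position: [0.5286, 0.1381, 0.2492]
pin over [0.03  0.88  0.892] TCP [0.5595 0.2059 0.1828]
centre [319.34589848 183.97078208] tips [[274.0, 184.0], [319.0, 215.0], [365.0, 184.0], [319.0, 160.0]]
0.036 12 13 13 13 11 9 10 12 15 19 21 20 18 16 14 10 10 12 14 17 20 20 16 15 17 16 12 20 20 19 19 19 16 10 15 21 22 21 21 18 14 12 17 22 21 19 14 10 11 12 13 15 15 11 9 8 9 10 10 10 8 6 5 5 6 5 5 5 5 5 5 5 5 5 5 5 5 4 4 4 4 4 5 5 5 9 17 20 22 23 23 22 22 20 16 8 6 7 8 8 8 8 8 8 8 8 9 8 8 9 9 9 9 10 10 9 8 8 9 10
0.039 16 19 18 15 14 13 11 8 11 19 21 21 21 20 18 16 13 10 14 15 16 20 20 15 15 16 13 15 21 19 19 20 20 16 20 22 22 22 22 21 15 18 22 23 23 20 14 11 16 20 21 22 22 19 14 10 9 10 10 10 10 9 8 7 7 6 5 5 5 5 5 5 5 5 5 5 5 5 4 4 4 4 4 5 5 6 14 20 22 23 23 21 22 19 14 6 6 7 8 9 9 7 7 7 9 10 11 10 9 7 8 11 13 14 14 13 11 9 8 9
0.042 21 23 23 23 23 23 23 21 14 18 21 21 21 20 19 17 12 11 12 15 15 17 21 19 15 15 14 11 21 20 20 20 20 17 21 22 22 22 22 22 18 23 23 23 23 23 21 18 21 22 22 20 16 16 20 16 10 9 9 10 10 10 9 8 6 6 7 6 5 5 5 5 5 5 5 5 5 5 5 4 4 4 4 4 5 5 8 17 22 23 22 21 21 19 11 5 5 6 7 10 9 6 6 6 8 11 12 12 7 6 7 10 14 14 14 13 10 7 6 10
0.044 21 23 22 21 20 21 21 22 13 10 16 20 21 21 20 18 9 5 7 14 15 16 19 20 15 15 15 10 22 20 20 20 20 17 22 22 22 22 22 21 21 23 23 23 23 23 21 19 22 19 15 12 12 13 16 13 6 4 5 5 6 8 9 8 5 5 5 6 5 5 5 5 5 5 5 5 5 5 5 5 4 4 4 4 5 5 6 14 21 23 22 21 21 18 9 5 5 6 7 9 7 5 5 6 7 11 13 8 5 5 6 9 14 13 11 8 7 9 10 13
0.047 23 22 16 10 10 9 8 6 6 5 5 5 9 18 20 17 7 4 4 5 14 15 12 6 8 14 15 11 14 17 20 20 20 16 22 22 22 22 22 17 23 23 23 23 21 11 8 12 11 10 8 6 4 4 4 4 5 5 5 5 5 5 5 5 5 5 5 5 5 5 5 5 5 5 5 5 5 5 5 5 5 4 4 4 4 5 5 8 19 23 23 22 21 17 7 5 4 5 6 8 5 5 5 5 6 11 7 5 5 5 5 8 11 11 15 17 18 19 22 23
```

The tooth profile is too foreshortened to trust, so I'll feel the seat by contact instead. Next I grip the pin and drop the pawl back.

```bash

python3 -m inch '[[[0,0.12,0],[0,0,0]],[[0.01,0.24,0],[0,0,0]],[[0.01,0.36,0.05],[0,0,0]],[[0.02,0.48,0.1],[0,0,0]],[[0.02,0.6,0.15],[0,0,0]],[[0.03,0.72,0.2],[0,0,0]],[[0.03,0.84,0.22],[0,0,0]],[[0.03,0.88,0.22],[0,0,0]],[[0.03,0.88,0.22],[0,0,0]],[[0.03,0.88,0.22],[0,0,0]]]' 0.4 | head -2
python3 - <<'E'
from h import *
T=WH-.034*ex+(.05+.028*.703)*ey+(.054+.0199)*ez
shift(T,n='pin over')
c,w=snap('wrist')
h=cv2.cvtColor(c,cv2.COLOR_RGB2HSV);m=cv2.inRange(h,(0,170,120),(6,255,255))
n,_,s,ct=cv2.connectedComponentsWithStats(m);print([(ct[i].round(1),s[i].tolist()) for i in range(1,n) if s[i][4]>60],proj(w,T+.007*ex))
E
```

```text
clock: 36.15
position: [0.5381, 0.2069, 0.2322]
pin over [0.002 0.007 0.673] TCP [0.5595 0.2059 0.1828]
[(array([320.1, 234.5]), [312, 219, 18, 31, 487])] [319.46555944 233.32678503]
```

```bash

python3 -m inch '[[[0,0,0.12],[0,0,0]],[[0,0,0.24],[0,0,0]],[[0,0,0.36],[0,0,0]],[[0,0,0.48],[0,0,0]],[[0,0,0.58],[0,0,0]],[[0,0,0.66],[0,0,0]],[[0,0,0.66],[0,0,0]],[[0,0,0.66],[0,0,0]],[[0,0,0.66],[0,0,0]],[[0,0,0.66],[0,0,0]]]' 0.4 | head -2
python3 -m inch '[[[0,0,0],[0,0,0]],[[0,0,0],[0,0,0]],[[0,0,0],[0,0,0]],[[0,0,0],[0,0,0]],[[0,0,0],[0,0,0]],[[0,0,0],[0,0,0]],[[0,0,0],[0,0,0]],[[0,0,0],[0,0,0]],[[0,0,0],[0,0,0]],[[0,0,0],[0,0,0]]]' 0 20
python3 - <<'E'
from h import *
o=manip.get_obs();M=R.from_quat(o['ee_rot']).as_matrix()
prev=2.35
for e in(1.3,.25):
  for f in np.linspace(prev,e,11)[1:]:
    D=.028*((np.cos(prev)-np.cos(f))*ey+(np.sin(f)-np.sin(prev))*ez); print((M.T@D/.08).round(3).tolist())
  print();prev=e
E
```

```text
clock: 37.2
position: [0.5592, 0.206, 0.1842]
clock: 38.2
position: [0.5592, 0.2058, 0.1838]
ee_rot: [0.031, 0.978, -0.008, 0.204]
ft_force: [-3.6, -2.7, 5.1]
grip_width: 0.128
grasp_force: 20.3
[-0.01, -0.028, -0.022]
[-0.018, -0.057, -0.042]
[-0.026, -0.089, -0.058]
[-0.032, -0.123, -0.072]
[-0.036, -0.158, -0.082]
[-0.039, -0.194, -0.088]
[-0.04, -0.231, -0.091]
[-0.04, -0.268, -0.091]
[-0.039, -0.304, -0.087]
[-0.036, -0.34, -0.079]

[0.005, -0.035, 0.011]
[0.011, -0.068, 0.025]
[0.018, -0.1, 0.042]
[0.027, -0.129, 0.062]
[0.037, -0.156, 0.085]
[0.048, -0.18, 0.111]
[0.06, -0.201, 0.138]
[0.073, -0.219, 0.168]
[0.086, -0.234, 0.198]
[0.1, -0.245, 0.231]
```

```bash

python3 -m inch '[[[-0.01,-0.028,-0.022],[0,0,0]],[[-0.018,-0.057,-0.042],[0,0,0]],[[-0.026,-0.089,-0.058],[0,0,0]],[[-0.032,-0.123,-0.072],[0,0,0]],[[-0.036,-0.158,-0.082],[0,0,0]],[[-0.039,-0.194,-0.088],[0,0,0]],[[-0.04,-0.231,-0.091],[0,0,0]],[[-0.04,-0.268,-0.091],[0,0,0]],[[-0.039,-0.304,-0.087],[0,0,0]],[[-0.036,-0.34,-0.079],[0,0,0]]]'
python3 -m inch '[[[0.005,-0.035,0.011],[0,0,0]],[[0.011,-0.068,0.025],[0,0,0]],[[0.018,-0.1,0.042],[0,0,0]],[[0.027,-0.129,0.062],[0,0,0]],[[0.037,-0.156,0.085],[0,0,0]],[[0.048,-0.18,0.111],[0,0,0]],[[0.06,-0.201,0.138],[0,0,0]],[[0.073,-0.219,0.168],[0,0,0]],[[0.086,-0.234,0.198],[0,0,0]],[[0.1,-0.245,0.231],[0,0,0]]]'
```

```text
clock: 39.2
position: [0.5572, 0.1783, 0.1907]
ee_rot: [0.031, 0.978, -0.009, 0.204]
ft_force: [-6.9, -1.0, 6.0]
grip_width: 0.128
grasp_force: 20.5
clock: 40.2
position: [0.5558, 0.1588, 0.17]
ee_rot: [0.031, 0.978, -0.008, 0.204]
ft_force: [-3.9, -2.2, -0.3]
grip_width: 0.131
grasp_force: 19.9
```

```bash

python3 -m inch '[[[0,0,0],[0,0,0]],[[0,0,0],[0,0,0]],[[0,0,0],[0,0,0]],[[0,0,0],[0,0,0]],[[0,0,-0.1],[0,0,0]],[[0,0,-0.22],[0,0,0]],[[0,0,-0.36],[0,0,0]],[[0,0,-0.5],[0,0,0]],[[0,0,-0.62],[0,0,0]],[[0,0,-0.7],[0,0,0]]]' 0.4
python3 - <<'E'
from h import *
c,w=snap('wrist')
h=cv2.cvtColor(c,cv2.COLOR_RGB2HSV);m=cv2.inRange(h,(0,170,120),(6,255,255))
n,_,s,ct=cv2.connectedComponentsWithStats(m);print([(ct[i].round(1),s[i].tolist()) for i in range(1,n) if s[i][4]>60])
for f in(0,.15,.3): print(f,proj(w,WH-.027*ex+(.05-.028*np.cos(f))*ey+(.054+.028*np.sin(f))*ez))
b=2.14+np.arcsin(14/60)-np.pi  # knob angle
u=2.14+.2355-2*.2355
th=-2.14;ang=-.2355-th
K=WH-.092*ex-.06*np.cos(ang)*ey+.06*np.sin(ang)*ez
M=R.from_quat(manip.get_obs()['ee_rot']).as_matrix()
print(ang);shift(K-.05*M[:,2],n='pre');shift(K,n='grasp')
E
```

```text
clock: 41.2
position: [0.534, 0.1611, 0.2228]
ee_rot: [0.031, 0.978, -0.008, 0.205]
ft_force: [-0.8, -0.9, 0.5]
grip_width: 0.4
grasp_force: 0.0
[(array([317.9, 226.7]), [310, 212, 17, 30, 426])]
0 [317.16238304 223.68887067]
0.15 [317.55228641 227.87089738]
0.3 [318.85312304 232.0896927 ]
1.9045
pre [ 0.697 -0.049 -0.139] TCP [0.4785 0.1611 0.2113]
grasp [ 0.697 -0.049  0.486] TCP [0.4985 0.1596 0.1656]
```

The pawl is in: sleeve at (317.9,226.7), the same offset as at the start. Back to the knob.

```bash

python3 -m inch '[[[0.14,-0.01,-0.1],[0,0,0]],[[0.28,-0.02,-0.14],[0,0,0]],[[0.42,-0.03,-0.14],[0,0,0]],[[0.56,-0.04,-0.14],[0,0,0]],[[0.7,-0.05,-0.14],[0,0,0]],[[0.7,-0.05,-0.14],[0,0,0]],[[0.7,-0.05,0.05],[0,0,0]],[[0.7,-0.05,0.25],[0,0,0]],[[0.7,-0.05,0.42],[0,0,0]],[[0.7,-0.05,0.486],[0,0,0]]]' 0.5 | head -2
python3 -m inch '[[[0,0,0],[0,0,0]],[[0,0,0],[0,0,0]],[[0,0,0],[0,0,0]],[[0,0,0],[0,0,0]],[[0,0,0],[0,0,0]],[[0,0,0],[0,0,0]],[[0,0,0],[0,0,0]],[[0,0,0],[0,0,0]],[[0,0,0],[0,0,0]],[[0,0,0],[0,0,0]]]' 0 25
cat >> h.py <<'E'
def arc(th_from,th_to,n=10):
    o=manip.get_obs();M=R.from_quat(o['ee_rot']).as_matrix()
    G=o['position']-.0187*M[:,2]-WH;print('up',G@ez,'left',G@ey,'theta now',-.2355-np.arctan2(G@ez,-G@ey)%(2*np.pi))
    F=lambda t:.06*(-np.cos(-.2355-t)*ey+np.sin(-.2355-t)*ez)
    for t in np.linspace(th_from,th_to,n+1)[1:]: print(round(t,3),(M.T@(F(t)-F(th_from))/.08).round(3).tolist())
E
python3 -c "
from h import *
arc(-2.14,-2.54)"
```

```text
clock: 42.25
position: [0.4986, 0.1589, 0.1635]
clock: 43.25
position: [0.4982, 0.1596, 0.1644]
ee_rot: [0.031, 0.978, -0.008, 0.205]
ft_force: [3.3, 4.4, -5.3]
grip_width: 0.247
grasp_force: 25.1
up 0.055547262767958544 left 0.01966245160016193 theta now -2.146509698485686
-2.18 [0.004, 0.028, 0.009]
-2.22 [0.009, 0.056, 0.02]
-2.26 [0.014, 0.083, 0.031]
-2.3 [0.019, 0.11, 0.044]
-2.34 [0.025, 0.136, 0.057]
-2.38 [0.032, 0.162, 0.072]
-2.42 [0.038, 0.187, 0.087]
-2.46 [0.045, 0.211, 0.103]
-2.5 [0.053, 0.234, 0.12]
-2.54 [0.061, 0.257, 0.138]
```

```bash

python3 -m inch '[[[0.002,0.014,0.004],[0,0,0]],[[0.004,0.028,0.009],[0,0,0]],[[0.006,0.042,0.014],[0,0,0]],[[0.009,0.056,0.02],[0,0,0]],[[0.011,0.07,0.026],[0,0,0]],[[0.014,0.083,0.031],[0,0,0]],[[0.014,0.09,0.034],[0,0,0]],[[0.016,0.097,0.037],[0,0,0]],[[0.016,0.097,0.037],[0,0,0]],[[0.016,0.097,0.037],[0,0,0]]]'
python3 -c "
from h import *
arc(-2.28,-2.48)"
```

```text
clock: 44.25
position: [0.4988, 0.1665, 0.1612]
ee_rot: [0.032, 0.978, -0.009, 0.205]
ft_force: [-5.3, -1.5, 6.0]
grip_width: 0.246
grasp_force: 26.2
up 0.052330692408383506 left 0.026577739819601178 theta now -2.276228466987604
-2.3 [0.003, 0.013, 0.006]
-2.32 [0.006, 0.026, 0.013]
-2.34 [0.009, 0.039, 0.02]
-2.36 [0.012, 0.052, 0.027]
-2.38 [0.015, 0.065, 0.034]
-2.4 [0.018, 0.078, 0.042]
-2.42 [0.022, 0.09, 0.049]
-2.44 [0.025, 0.102, 0.057]
-2.46 [0.029, 0.114, 0.065]
-2.48 [0.033, 0.126, 0.074]
```

```bash

python3 -m inch '[[[0.001,0.006,0.003],[0,0,0]],[[0.003,0.013,0.006],[0,0,0]],[[0.004,0.019,0.009],[0,0,0]],[[0.006,0.026,0.013],[0,0,0]],[[0.007,0.033,0.016],[0,0,0]],[[0.009,0.039,0.02],[0,0,0]],[[0.01,0.045,0.023],[0,0,0]],[[0.012,0.052,0.027],[0,0,0]],[[0.012,0.052,0.027],[0,0,0]],[[0.012,0.052,0.027],[0,0,0]]]'
python3 -c "
from h import *
arc(-2.36,-2.46,5)"
```

```text
clock: 45.25
position: [0.4991, 0.1704, 0.159]
ee_rot: [0.032, 0.978, -0.009, 0.205]
ft_force: [-7.9, -2.5, 10.8]
grip_width: 0.244
grasp_force: 26.7
up 0.050102084533905245 left 0.03054100519230083 theta now -2.3537269308839437
-2.38 [0.003, 0.013, 0.007]
-2.4 [0.007, 0.025, 0.015]
-2.42 [0.01, 0.038, 0.023]
-2.44 [0.013, 0.05, 0.03]
-2.46 [0.017, 0.062, 0.039]
```

```bash

python3 -m inch '[[[0.001,0.004,0.002],[0,0,0]],[[0.002,0.009,0.005],[0,0,0]],[[0.003,0.013,0.007],[0,0,0]],[[0.004,0.017,0.01],[0,0,0]],[[0.005,0.021,0.012],[0,0,0]],[[0.007,0.025,0.015],[0,0,0]],[[0.007,0.025,0.015],[0,0,0]],[[0.007,0.025,0.015],[0,0,0]],[[0.007,0.025,0.015],[0,0,0]],[[0.007,0.025,0.015],[0,0,0]]]'
python3 -c "
from h import *
arc(-2.4,-2.5,5)
c,w=snap('wrist');a,p=snap('side')
"
```

```text
clock: 46.25
position: [0.4992, 0.1713, 0.1579]
ee_rot: [0.032, 0.978, -0.01, 0.204]
ft_force: [-18.6, -8.5, 25.2]
grip_width: 0.247
grasp_force: 28.4
up 0.04905719962419933 left 0.03146263062203746 theta now -2.376563697830925
-2.42 [0.003, 0.012, 0.008]
-2.44 [0.007, 0.025, 0.016]
-2.46 [0.011, 0.037, 0.024]
-2.48 [0.014, 0.049, 0.032]
-2.5 [0.018, 0.06, 0.041]
```

Contact felt: θ is stuck at about −2.37 and the knob reaction is about 20 N, so the tooth bears on the pawl within the limit. I'll release and check the level.

```bash

python3 -m inch '[[[0,0,0],[0,0,0]],[[0,0,0],[0,0,0]],[[0,0,0],[0,0,0]],[[0,0,0],[0,0,0]],[[0,0,-0.15],[0,0,0]],[[0,0,-0.3],[0,0,0]],[[0,0,-0.5],[0,0,0]],[[0,0,-0.7],[0,0,0]],[[0,0,-0.9],[0,0,0]],[[0,-0.2,-1],[0,0,0]]]' 0.6
python3 - <<'E'
from h import *
shift(np.array([.529,-.021,.368]),grip=False)
c,w=snap('wrist')
h=cv2.cvtColor(c,cv2.COLOR_RGB2HSV)
m=cv2.inRange(h,(3,100,20),(14,255,170));n,_,s,ct=cv2.connectedComponentsWithStats(m);print([(ct[i].round(1),s[i].tolist()) for i in range(1,n) if s[i][4]>600])
for th in(-2.33,-2.37,-2.41):
  a=-.2355-th;print(th,proj(w,WH-.084*ex-.06*np.cos(a)*ey+.06*np.sin(a)*ez))
E
```

```text
clock: 47.35
position: [0.4658, 0.1611, 0.232]
ee_rot: [0.03, 0.978, -0.008, 0.206]
ft_force: [-0.1, 0.4, 0.8]
grip_width: 0.597
grasp_force: 0.0
 [-1.531 -2.229 -1.177] TCP [ 0.529 -0.021  0.368]
[(array([331.9, 220.9]), [315, 190, 35, 62, 1610]), (array([ 84.4, 280.5]), [11, 235, 170, 113, 4719])]
-2.33 [333.14690825 223.6866856 ]
-2.37 [335.7462767  222.55984966]
-2.41 [338.25199903 221.36958629]
```

```bash

python3 -m inch '[[[-0.07,-0.1,-0.06],[0,0,0]],[[-0.14,-0.2,-0.12],[0,0,0]],[[-0.21,-0.3,-0.18],[0,0,0]],[[-0.28,-0.4,-0.24],[0,0,0]],[[-0.35,-0.5,-0.3],[0,0,0]],[[-0.42,-0.6,-0.36],[0,0,0]],[[-0.5,-0.7,-0.42],[0,0,0]],[[-0.58,-0.8,-0.48],[0,0,0]],[[-0.66,-0.9,-0.54],[0,0,0]],[[-0.74,-1,-0.58],[0,0,0]]]' 1 | head -2
python3 -m inch '[[[-0.09,-0.12,-0.07],[0,0,0]],[[-0.18,-0.24,-0.14],[0,0,0]],[[-0.27,-0.36,-0.21],[0,0,0]],[[-0.36,-0.48,-0.28],[0,0,0]],[[-0.45,-0.6,-0.35],[0,0,0]],[[-0.54,-0.72,-0.42],[0,0,0]],[[-0.63,-0.84,-0.49],[0,0,0]],[[-0.76,-1,-0.6],[0,0,0]],[[-0.76,-1,-0.6],[0,0,0]],[[-0.76,-1,-0.6],[0,0,0]]]' 1 | head -2
python3 - <<'E'
from h import *
c,w=snap('wrist')
h=cv2.cvtColor(c,cv2.COLOR_RGB2HSV);m=cv2.inRange(h,(0,150,60),(7,255,255))
n,_,s,ct=cv2.connectedComponentsWithStats(m);print([(ct[i].round(1),s[i].tolist()) for i in range(1,n) if s[i][4]>60])
r=np.array([.7022,-.018,.2672])
for k in (-5,-2.5,0,2.5,5):print(k,proj(w,r+k/1000*dr+.013*ey))
x,y=proj(w,r+.013*ey).round().astype(int);print(x,y)
np.save('c4.npy',c)
g=cv2.cvtColor(c,cv2.COLOR_RGB2GRAY);print('cols',x-4,'rows',y-12)
for row in range(y-12,y+14):print(row,*g[row,x-4:x+30])
g2=np.load('c2.npy');h2=cv2.cvtColor(g2,cv2.COLOR_RGB2HSV);m=cv2.inRange(h2,(0,150,60),(7,255,255))
n,_,s,ct=cv2.connectedComponentsWithStats(m);print([(ct[i].round(1),s[i].tolist()) for i in range(1,n) if s[i][4]>60])
g2=cv2.cvtColor(g2,cv2.COLOR_RGB2GRAY)
for row in range(270,296):print(row,*g2[row,338:372])
E
```

```text
clock: 48.4
position: [0.4967, 0.0765, 0.2976]
clock: 49.4
position: [0.5275, -0.0047, 0.3652]
[(array([468.5, 130.2]), [461, 118, 17, 25, 255]), (array([592.6, 170.8]), [585, 167, 15, 9, 83]), (array([609.7, 188.3]), [601, 181, 18, 14, 151]), (array([317.5, 282. ]), [309, 276, 18, 13, 171])]
-5 [328.46124386 278.26007633]
-2.5 [328.49799565 280.17998256]
0 [328.53503965 282.11694584]
2.5 [328.57237867 284.0711658 ]
5 [328.61001553 286.04284449]
329 282
cols 325 rows 270
270 214 213 213 214 215 215 215 214 211 211 213 213 213 214 213 211 208 208 209 212 214 214 214 216 218 215 204 200 201 202 188 113 73 103
271 215 214 213 213 214 215 214 213 211 212 214 214 214 214 214 213 210 208 211 213 215 215 214 215 215 196 142 114 114 114 107 79 78 120
272 213 213 213 214 214 214 214 213 212 211 206 204 206 213 216 215 212 212 213 215 216 215 215 215 208 154 86 63 61 58 59 66 83 138
273 213 213 214 215 215 215 214 214 212 199 159 139 152 193 214 217 214 214 216 216 216 216 212 206 189 118 67 62 62 59 61 67 90 151
274 214 214 216 218 219 217 216 216 210 175 103 64 77 141 198 215 216 216 216 214
[... 5495 characters left out ...]
8 78 78 77 76 77 77 77 77 76 77 77 86 104 106 89 90 119 126 127 140 142 148
291 75 75 76 77 78 77 77 77 77 77 78 77 78 77 77 76 77 77 78 78 78 77 76 77 77 77 65 54 65 74 100 147 166 169
292 76 75 77 80 80 79 79 80 79 80 83 84 84 84 83 82 82 84 87 88 89 91 91 91 94 96 85 51 41 52 91 151 177 181
293 103 98 100 102 99 97 100 101 101 102 104 104 104 108 107 107 108 110 113 112 114 119 120 118 120 124 105 60 41 53 102 161 180 183
294 134 129 130 129 123 123 132 135 134 133 132 130 135 145 147 145 145 147 147 146 148 154 150 144 142 142 123 74 43 51 90 148 177 183
295 138 137 140 140 138 142 152 155 149 146 147 149 156 166 168 163 162 164 164 167 169 169 165 156 155 156 144 89 46 44 68 123 173 183
```

The pointer tip, at row 281.8–282.1, is level with the ring centre at row about 282.0, within 1 mm. The pawl is in, the tooth bears on it, and the hand is clear, so I'll hand in.

```bash
python3 -c "
from workcell import manip
print(manip.hand_in())"
```

```text
the job is handed in; nothing more can be done
None
```

Job handed in at about 49 s of the 72 s allowed: the pointer measured level with the red ring to within about 1 mm, the pawl is back in with a tooth bearing on it after a knob push of about 20 N (roughly 23 N on the pawl by my estimate), and the hand was clear of everything; no result came back.

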